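Pack the carved wax blanks out of the screw clamp into flip-cap pots

TASK

Back the clamp's brass thumbscrew all the way off, then take out every green wax blank in the clamp and put each one into a pot of its own in the rack, flipping the pot's cap open first. Finish with all three caps pressed fully shut and the thumbscrew screwed fully home on the empty clamp, and leave the glass tool jar standing where it is.

Things in the scene. Friction and masses are not known exactly. Their poses are not given: they have to be found in the camera images.
- knob (a joint): the clamp's knurled brass thumbscrew, on a vertical axis. 0 = screwed fully home, 11.0 rad (1.75 turns) = fully backed off against its stop; it grows as the knob is turned anticlockwise seen from above. It turns stiffly (about 0.06 N m), stays where it is left, and rises 5.6 mm a turn while the clamp's jaw draws back 5.6 mm a turn
- knob_mid (a point): centre of the thumbscrew's round brass head, 34 mm across and 22 mm tall, half-way up (it rises with the thread); about 47 mm above the bench when home. It stands alone at one end of the clamp, 63 mm from the nearest blank
- vise_mid (a point): middle of the top face of the clamp's bolted-down steel base (110 x 240 mm), 10 mm above the bench. x points away from the robot, from the moving jaw to the back fence (9 mm tall); y runs along the jaws; the thumbscrew is at y = -95 mm. Blanks stand on the base in a row along the jaws, at about x = 0 and y = -32, 26 and 84 mm
- jaw_lip (a point): middle of the edge of the moving jaw's lip, a 176 mm long aluminium ledge 5 mm thick in front of the blanks, its top 14.5 mm above the base plate. It reaches 5 mm over the blanks' feet, holding them down, when the screw is home; it draws back clear of them as the screw is backed off
- blank1_mid (a point): centre (half-way up) of wax blank 1, turned from dark green wax, 28 mm tall, 16 g: a foot 30 mm across and 8 mm tall, and on it a plain stem 16 mm across and 20 mm tall. Its z axis points from foot to stem. Absent in some starts
- blank2_mid (a point): centre (half-way up) of wax blank 2, turned from dark green wax, 28 mm tall, 16 g: a foot 30 mm across and 8 mm tall, and on it a plain stem 16 mm across and 20 mm tall. Its z axis points from foot to stem. Absent in some starts
- blank3_mid (a point): centre (half-way up) of wax blank 3, turned from dark green wax, 28 mm tall, 16 g: a foot 30 mm across and 8 mm tall, and on it a plain stem 16 mm across and 20 mm tall. Its z axis points from foot to stem. Absent in some starts
- pot1_mouth (a point): centre of the rim of white pot 1: 46 mm across inside, 52 mm outside, 38 mm deep inside, rim 54 mm above the bench. Three pots stand fixed in a row, 80 mm apart, on a fixed wooden rack. The x axis points to the hinge of its cap (away from the robot), 30 mm from the centre and 3.5 mm above the rim; the hinge axis is parallel to y
- cap1 (a joint): hinge of pot 1's flat grey cap (54 mm across, 5 mm thick): 0 = shut, grows as it opens up and back, 2.3 rad = fully open. It is stiff (0.06 N m) and stays at any angle
- cap1_tab (a point): grip point of the tab on cap 1, 74 mm from the hinge axis; the tab is 12 mm wide (along the hinge axis), 6 mm thick and sticks out 26 mm beyond the cap's round edge, opposite the hinge; its tip is 9 mm beyond this point
- pot2_mouth (a point): centre of the rim of white pot 2: 46 mm across inside, 52 mm outside, 38 mm deep inside, rim 54 mm above the bench. Three pots stand fixed in a row, 80 mm apart, on a fixed wooden rack. The x axis points to the hinge of its cap (away from the robot), 30 mm from the centre and 3.5 mm above the rim; the hinge axis is parallel to y
- cap2 (a joint): hinge of pot 2's flat grey cap (54 mm across, 5 mm thick): 0 = shut, grows as it opens up and back, 2.3 rad = fully open. It is stiff (0.06 N m) and stays at any angle
- cap2_tab (a point): grip point of the tab on cap 2, 74 mm from the hinge axis; the tab is 12 mm wide (along the hinge axis), 6 mm thick and sticks out 26 mm beyond the cap's round edge, opposite the hinge; its tip is 9 mm beyond this point
- pot3_mouth (a point): centre of the rim of white pot 3: 46 mm across inside, 52 mm outside, 38 mm deep inside, rim 54 mm above the bench. Three pots stand fixed in a row, 80 mm apart, on a fixed wooden rack. The x axis points to the hinge of its cap (away from the robot), 30 mm from the centre and 3.5 mm above the rim; the hinge axis is parallel to y
- cap3 (a joint): hinge of pot 3's flat grey cap (54 mm across, 5 mm thick): 0 = shut, grows as it opens up and back, 2.3 rad = fully open. It is stiff (0.06 N m) and stays at any angle
- cap3_tab (a point): grip point of the tab on cap 3, 74 mm from the hinge axis; the tab is 12 mm wide (along the hinge axis), 6 mm thick and sticks out 26 mm beyond the cap's round edge, opposite the hinge; its tip is 9 mm beyond this point
- tool_jar: glass jar of steel carving tools, 100 mm across, 210 mm tall with the tools; origin under its centre. Not part of the job
Mind the look-alikes: they are no part of the job. Leave any blue or brown look-alike of the part that bears blank3_mid alone.

How it is judged:
On the way, in this order (a step that is already met when the one before it is completed fails the run):
1. the thumbscrew is backed off all the way (beyond 10.2 rad) (value of joint knob above 10.2 rad), for 0.2 s.
2. every blank is in a pot (((horizontal distance between blank1_mid and pot1_mouth below 0.022 m and z of blank1_mid in the frame of pot1_mouth between -0.04 and -0.008 m) or (horizontal distance between blank1_mid and pot2_mouth below 0.022 m and z of blank1_mid in the frame of pot2_mouth between -0.04 and -0.008 m) or (horizontal distance between blank1_mid and pot3_mouth below 0.022 m and z of blank1_mid in the frame of pot3_mouth between -0.04 and -0.008 m)) and ((horizontal distance between blank2_mid and pot1_mouth below 0.022 m and z of blank2_mid in the frame of pot1_mouth between -0.04 and -0.008 m) or (horizontal distance between blank2_mid and pot2_mouth below 0.022 m and z of blank2_mid in the frame of pot2_mouth between -0.04 and -0.008 m) or (horizontal distance between blank2_mid and pot3_mouth below 0.022 m and z of blank2_mid in the frame of pot3_mouth between -0.04 and -0.008 m)) and ((horizontal distance between blank3_mid and pot1_mouth below 0.022 m and z of blank3_mid in the frame of pot1_mouth between -0.04 and -0.008 m) or (horizontal distance between blank3_mid and pot2_mouth below 0.022 m and z of blank3_mid in the frame of pot2_mouth between -0.04 and -0.008 m) or (horizontal distance between blank3_mid and pot3_mouth below 0.022 m and z of blank3_mid in the frame of pot3_mouth between -0.04 and -0.008 m))), for 0.2 s.
At the end, for the whole second after the job is handed in: Every blank present lies inside a pot (centre within 22 mm of the pot's axis and at least 8 mm below the rim), all three caps are shut (below 0.1 rad) and the thumbscrew is home (below 0.4 rad) (all of step 2 and value of joint knob below 0.4 rad and value of joint each of cap1, cap2, cap3 below 0.1 rad); the robot touches nothing.
It fails at once if the tool jar is pushed away (over 4 cm) or tipped (distance of tool_jar from where it was at the start of the episode above 0.04 m or angle between tool_jar's own z axis and vertical above 0.35 rad).
Of blank1, blank2, blank3 only 1 to 3 are there at a start; the rules pass over those that are not, and their reading is None.
Once in a run the grip may slacken for a moment while it holds something.
It also fails if it takes over 210 s, if anything falls off the work surface, if the arm or the gripper's body presses on something with over 40 N, if the wrist force passes 120 N, or if a joint passes its speed limit or range.

ROBOT

A 7-joint arm with a two-finger parallel gripper is mounted at the origin on the work surface. World frame = base frame: x ahead of the robot, y to its left, z up, the work surface at z = 0. Lengths are in m, angles in rad, forces in N, time in s.
With the tool pointing down it reaches from about 0.35 to 0.9 m from the base axis. Payload 8.1 kg.
Tool frame: the origin (TCP) lies midway between the tips of the shut fingers; the grasp point (between the pads) lies 19 mm behind it; z points along the fingers, y is the line along which they close (so a half turn about z gives the same grasp; the last joint's range is limited). The gripper opens to 92 mm and grips with 3 to 60 N. Pads are 19 mm wide; open, the fingers measure 130 mm over their backs; the gripper's body (75 mm by 190 mm) begins 47 mm behind the grasp point.
Start: joints at [1.182, 0.434, 0.025, 1.573, -0.012, 1.134, -0.075], TCP at [0.176, -0.6, 0.227] pointing down, gripper open.
Joint ranges: [-2.62, 2.62], [-0.44, 2.09], [-1.27, 1.32], [0.08, 2.57], [-1.32, 4.46], [0.12, 2], [-2.74, 2.74]. Speed limits (rad/s): [2.22, 2.22, 3.01, 3.01, 3.14, 3.14, 3.14].

INTERFACE

Orientations are given as a rotation vector (axis times angle).
In Python, from cell import arm gives the robot as it stands.
- The arm moves only by the tool move_arm, never from a script. Its argument "motion" is a list of rows, each an object of numbers: "tx", "ty", "tz": the shift along the tool's x, y, z normalised to -1 to 1, where 1 is 1000 mm; "twist": the turn about the tool's z normalised to -1 to 1, where 1 is pi/2 rad. In form: [{"tx": .., "ty": .., "tz": .., "twist": ..}, ...]. A call has 1 to 12 rows; each row shifts and turns the commanded pose from where the row before left it, along the tool's axes as they then stand; what a row does not reach is not made up. A row lasts 1/10 s, in which the tool goes at most 50 mm and 8.59 degrees, less where a joint would pass 70% of its speed; a pose out of reach is approached as far as the arm can. A call with a number of a shift or a turn outside -1 to 1 is refused whole. A call with a gripper value outside its range is refused whole. "gripper" is the gripper's target within -1 to 1 (shut at 1, half-way at 0, fully open at -1), set as the call begins (left out, the last holds). The fingers move at their own pace and stop on an object; "squeeze" is the grip in N (left out, the last holds). Time passes only in rows, so rows that do not move let the fingers close. It gives the time, the measured TCP pose, the force, the opening and the grip force at its end, in the units of the state.
- arm.observe(): the state, without advancing time (a new reading comes with each control period).
- arm.get_image(name): name is "scene" or "top" or "wrist"; returns the picture (384x512x3 uint8, red, green, blue); there is no depth.
- arm.calibration(name): a dict with "K" (3x3 intrinsics, pixels), "T" (4x4, takes a point from camera to world coordinates). Camera axes: x right, y down, z forward; pixel columns grow to the right and rows downward; lengths in m; the calibration is good to about 2 mm. A picture is of the moment at which its call begins: read the wrist's pose just before it. calibration takes no time and is no camera call; for the wrist camera it gives the pose at the moment of the call.
- arm.sign_off(): hands the job in; it is judged then, once.
Trained networks look in the newest picture that a camera, given by its name, has taken for a name from the list of things; names that differ only in an ending like _2 or _b are one class to them, and where a whole thing is asked for, a point or a joint stands for the part that bears it (a point fixed in the world has none). Each returns a list of dicts, best first, with "conf" (0 to 1); they miss things now and then, are a little off and sometimes report something else, mostly with a low value. They report only what shows in the picture. A call takes as long as a camera call. They do not tell look-alikes from the thing itself.
- arm.look_for(camera, query): "point" ([column, row] as shares, 0 to 1, of the picture: columns of its width, rows of its height, amid what is visible of it).
- arm.regions_of(camera, query): "region" (384x512 bool, what is visible of it) and "point" ([column, row] as shares, 0 to 1, of the picture: columns of its width, rows of its height, amid what is visible of it).
- arm.place_of(camera, query): "point" ([column, row] as shares, 0 to 1, of the picture: columns of its width, rows of its height: a listed point, or the origin of a listed thing).
The state is a dict: "clock": time; "joints": joint angles; "dq": joint speeds; "joint_efforts": joint torques, N m; "position": TCP position; "ee_rot": TCP orientation; "force": force on the tool from outside, world axes, zero at the start; "ft_torque": the same for the moment, N m; "width": opening from 0.0 (shut) to 1.0 (fully open); "gripper_force": force on a finger pad.
Only numpy, scipy, OpenCV 4.12 (cv2) and the standard library are available. Lean on these libraries where they do the work, as an engineer would, in place of code of your own. Each camera call takes 0.05 s, during which the arm holds its last target. There are 200 camera calls.

## Working session

There is one attempt and no reset: what is moved stays moved. The work goes in short steps, Python scripts to look and compute and a tool call to move; the robot and the scene stay as the last step left them, time stands still between calls to the robot, and variables do not carry over. Pictures are saved under pics/ and viewed, at most 18 in all, crops included, and the job is handed in when it is done.

Besides the shell and the picture viewer there is one more tool, called as name(argument=value, ...) on one line, values as JSON. move_arm: Moves the arm, as the interface text tells. Scaled input: -1 to 1 covers 1000 mm each way for a shift and pi/2 rad each way for a turn. Its arguments: {"type":"object","properties":{"motion":{"type":"array","items":{"type":"object","properties":{"tx":{"type":"number"},"ty":{"type":"number"},"tz":{"type":"number"},"twist":{"type":"number"}}}},"gripper":{"type":"number"},"squeeze":{"type":"number"}},"required":["motion"]}

```bash
mkdir -p pics; ls
cat > h.py <<'E'
import numpy as np,cv2
from cell import arm
from scipy.spatial.transform import Rotation as R
def save(name,f):
    im=arm.get_image(name); cv2.imwrite('pics/'+f,im[:,:,::-1]); return im
def ray(cam,pt,z):
    c=arm.calibration(cam);K=np.array(c['K']);T=np.array(c['T'])
    d=T[:3,:3]@np.linalg.inv(K)@[pt[0]*512,pt[1]*384,1]; o=T[:3,3]
    return o+d*(z-o[2])/d[2]
def proj(cam,p):
    c=arm.calibration(cam);K=np.array(c['K']);T=np.array(c['T'])
    q=K@(T[:3,:3].T@(np.array(p)-T[:3,3])); return q[:2]/q[2]
E
python3 - <<'E'
from h import *
o=arm.observe();print(o)
a=save('scene','s0.png');b=save('top','t0.png')
cv2.imwrite('pics/st0.png',np.hstack([a,b])[:,:,::-1][:, :]) 
for q,z in [('knob_mid',.047),('vise_mid',.01),('jaw_lip',.0245),('blank1_mid',.024),('blank2_mid',.024),('blank3_mid',.024),('pot1_mouth',.054),('pot2_mouth',.054),('pot3_mouth',.054),('cap1_tab',.0575),('cap2_tab',.0575),('cap3_tab',.0575),('tool_jar',0)]:
    for r in arm.place_of('top',q)[:4]: print(q,round(r['conf'],2),np.round(np.array(r['point'])*[512,384]),np.round(ray('top',r['point'],z),3))
E
```

```text
pics
{'clock': 0.0, 'joints': array([ 1.18241786,  0.4352351 ,  0.02496455,  1.57408821, -0.01154681,
        1.13396321, -0.07511904]), 'dq': array([ 0.00072732, -0.00100296, -0.00137747, -0.00105232,  0.00163955,
       -0.00013229, -0.00115542]), 'joint_efforts': array([-7.44410409e-04, -6.67840433e+01,  9.85070877e-01, -3.14448202e+01,
       -6.03642873e-02,  4.29765740e-02,  1.63217715e-04]), 'position': array([ 0.17598456, -0.59919647,  0.22594078]), 'ee_rot': array([-3.10810699e+00, -4.47069554e-01,  6.32931653e-04]), 'force': array([0.26141742, 0.86105726, 0.40863395]), 'ft_torque': array([-0.01429945, -0.05226647,  0.02167498]), 'gripper_force': 0.0, 'width': 0.9986567324390319}
knob_mid 0.64 [227. 227.] [0.547 0.079 0.047]
vise_mid 0.77 [185. 224.] [0.554 0.182 0.01 ]
jaw_lip 0.81 [172. 222.] [0.554 0.211 0.024]
blank2_mid 0.51 [227. 227.] [0.549 0.079 0.024]
blank2_mid 0.48 [174. 220.] [0.56  0.205 0.024]
blank3_mid 0.64 [111. 235.] [0.516 0.349 0.024]
blank3_mid 0.58 [114. 201.] [0.598 0.352 0.024]
blank3_mid 0.54 [171. 223.] [0.551 0.213 0.024]
blank3_mid 0.44 [151. 214.] [0.571 0.26  0.024]
pot1_mouth 0.79 [382. 242.] [ 0.528 -0.275  0.054]
pot2_mouth 0.84 [352. 245.] [ 0.519 -0.207  0.054]
pot3_mouth 0.97 [313. 252.] [ 0.499 -0.12   0.054]
cap1_tab 0.59 [392. 259.] [ 0.491 -0.297  0.058]
cap2_tab 0.67 [351. 265.] [ 0.474 -0.206  0.058]
cap3_tab 0.73 [317. 269.] [ 0.46  -0.129  0.058]
tool_jar 0.62 [252. 139.] [0.776 0.034 0.   ]
```

Run:
```python
import cv2,numpy as np
a=cv2.imread('pics/s0.png');b=cv2.imread('pics/t0.png')
cv2.imwrite('pics/v0.png',np.vstack([cv2.resize(b[100:300,70:440],(800,432),interpolation=cv2.INTER_CUBIC)]))
```

```text
(no output)
```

View pics/v0.png

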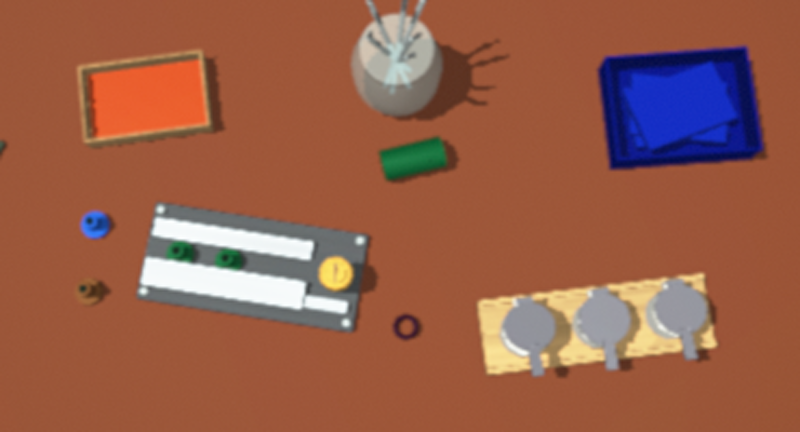

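View pics/s0.png

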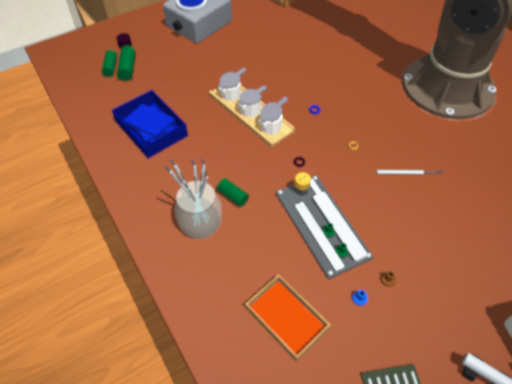

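The clamp is at crop (255,267), with the knob at (336,273). Two green blanks stand in it at (180,252) and (230,259), and the slot nearest the knob at about (282,264) is empty. Look-alikes: blue (95,224), brown (90,291), and a green cylinder at (415,158), which is not a blank. The pots are at (528,328), (603,318) and (678,308), all with caps shut.

```bash
cat >> h.py <<'E'
def yaw():
    m=R.from_rotvec(arm.observe()['ee_rot']).as_matrix(); return np.arctan2(m[1,0],m[0,0])
def go(x,y,z,psi=None):
    o=arm.observe();p=o['position'];s=yaw();dx,dy=x-p[0],y-p[1]
    tx=dx*np.cos(s)+dy*np.sin(s);ty=dx*np.sin(s)-dy*np.cos(s);tz=p[2]-z
    tw=0 if psi is None else -((psi-s+np.pi/2)%np.pi-np.pi/2)/(np.pi/2)
    print('pos',np.round(p,4),'yaw',round(s,3),'t',round(o['clock'],1),'w',round(o['width']*92,1),'j',np.round(o['joints'],2))
    print('  tx %.4f ty %.4f tz %.4f twist %.4f (full turn=1)'%(tx,ty,tz,tw))
E
python3 - <<'E'
from h import *
go(.46,-.2,.32); 
print(np.round(arm.calibration('wrist')['T'],3),arm.calibration('wrist')['K'])
E
```

```text
pos [ 0.1762 -0.5997  0.2268] yaw 0.286 t 0.8 w 92.1 j [ 1.18  0.43  0.02  1.57 -0.01  1.13 -0.08]
  tx 0.3850 ty -0.3035 tz -0.0932 twist 0.0000 (full turn=1)
[[ 0.282 -0.914 -0.293  0.257]
 [-0.959 -0.269 -0.087 -0.576]
 [ 0.001  0.305 -0.952  0.385]
 [ 0.     0.     0.     1.   ]] [[277.04351418   0.         255.89273018]
 [  0.         277.04351418 193.4724998 ]
 [  0.           0.           1.        ]]
```

move_arm(motion=[{"tx":0.0385,"ty":-0.03,"tz":-0.01},{"tx":0.0385,"ty":-0.03,"tz":-0.01},{"tx":0.0385,"ty":-0.03,"tz":-0.01},{"tx":0.0385,"ty":-0.03,"tz":-0.01},{"tx":0.0385,"ty":-0.03,"tz":-0.01},{"tx":0.0385,"ty":-0.03,"tz":-0.01},{"tx":0.0385,"ty":-0.03,"tz":-0.01},{"tx":0.0385,"ty":-0.03,"tz":-0.01},{"tx":0.0385,"ty":-0.03,"tz":-0.01},{"tx":0.0385,"ty":-0.03},{},{}])

```text
invalid input
```

```bash
cat >> h.py <<'E'
def meas(qs,n=4):
    for q,z in qs:
        for r in arm.place_of('wrist',q)[:n]: print(q,round(r['conf'],2),np.round(np.array(r['point'])*[512,384]),np.round(ray('wrist',r['point'],z),4))
E
python3 - <<'E'
from h import *
go(.54,.17,.3,.0)
save('wrist','w1.png')
meas([('pot1_mouth',.0595),('pot2_mouth',.0595),('pot3_mouth',.0595),('cap1_tab',.0575),('cap2_tab',.0575),('cap3_tab',.0575)])
E
```

```text
pos [ 0.1762 -0.5997  0.2268] yaw 0.286 t 0.8 w 92.1 j [ 1.18  0.43  0.02  1.57 -0.01  1.13 -0.08]
  tx 0.5660 ty -0.6359 tz -0.0732 twist 0.1819 (full turn=1)
```

View pics/w1.png

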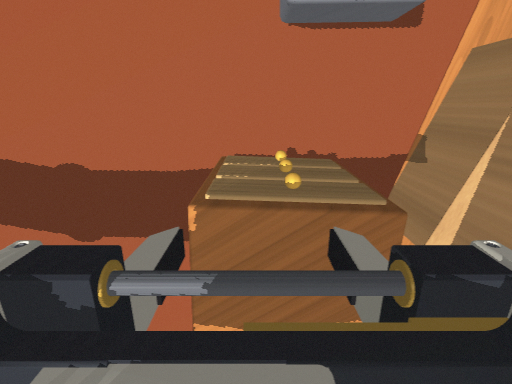

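The move was refused and the picture shows only the start area, with a wooden block and none of the task parts. I'll send it again with all the fields filled in.

move_arm(motion=[{"tx":0.0385,"ty":-0.03,"tz":-0.01,"twist":0},{"tx":0.0385,"ty":-0.03,"tz":-0.01,"twist":0},{"tx":0.0385,"ty":-0.03,"tz":-0.01,"twist":0},{"tx":0.0385,"ty":-0.03,"tz":-0.01,"twist":0},{"tx":0.0385,"ty":-0.03,"tz":-0.01,"twist":0},{"tx":0.0385,"ty":-0.03,"tz":-0.01,"twist":0},{"tx":0.0385,"ty":-0.03,"tz":-0.01,"twist":0},{"tx":0.0385,"ty":-0.03,"tz":-0.01,"twist":0},{"tx":0.0385,"ty":-0.03,"tz":-0.01,"twist":0},{"tx":0.0385,"ty":-0.03,"tz":0,"twist":0},{"tx":0,"ty":0,"tz":0,"twist":0}])

```text
clock: 2.2
position: [0.4648, -0.1963, 0.3173]
ee_rot: [-3.105, -0.463, -0.005]
force: [0.2, -0.8, 0.5]
width: 1.0
gripper_force: 0.0
```

Run:
```python
from h import *
go(.54,.17,.3,.0)
save('wrist','w2.png')
meas([('pot1_mouth',.0595),('pot2_mouth',.0595),('pot3_mouth',.0595),('cap1_tab',.0575),('cap2_tab',.0575),('cap3_tab',.0575)])
```

```text
pos [ 0.4648 -0.1963  0.3173] yaw 0.296 t 2.2 w 92.0 j [ 0.51  0.19 -0.25  1.7   0.05  1.26 -1.03]
  tx 0.1788 ty -0.3285 tz 0.0173 twist 0.1885 (full turn=1)
pot1_mouth 0.56 [323. 136.] [ 0.5288 -0.2861  0.0595]
pot2_mouth 0.71 [268. 131.] [ 0.5103 -0.208   0.0595]
pot3_mouth 0.9 [217. 124.] [ 0.4988 -0.1351  0.0595]
cap1_tab 0.59 [319. 168.] [ 0.479  -0.3003  0.0575]
cap2_tab 0.98 [266. 160.] [ 0.4688 -0.2198  0.0575]
cap3_tab 0.93 [212. 153.] [ 0.456  -0.1375  0.0575]
```

move_arm(motion=[{"tx":0.0165,"ty":-0.04,"tz":0.002,"twist":0.045},{"tx":0.0165,"ty":-0.04,"tz":0.002,"twist":0.045},{"tx":0.0165,"ty":-0.04,"tz":0.002,"twist":0.045},{"tx":0.0165,"ty":-0.04,"tz":0.002,"twist":0.045},{"tx":0.01,"ty":-0.04,"tz":0.002,"twist":0},{"tx":0.01,"ty":-0.04,"tz":0.002,"twist":0},{"tx":0.01,"ty":-0.04,"tz":0.002,"twist":0},{"tx":0.01,"ty":-0.04,"tz":0.002,"twist":0},{"tx":0,"ty":-0.02,"tz":0,"twist":0},{"tx":0,"ty":0,"tz":0,"twist":0}])

```text
clock: 3.55
position: [0.5363, 0.1486, 0.3004]
ee_rot: [-3.14, -0.011, 0.001]
force: [-0.1, 0.7, -0.5]
width: 0.998
gripper_force: 0.0
```

Run:
```python
from h import *
go(.54,.17,.3,.0)
save('wrist','w3.png')
meas([('knob_mid',.047),('vise_mid',.01),('jaw_lip',.0245),('blank2_mid',.024),('blank3_mid',.024)])
```

```text
pos [0.5363 0.1486 0.3004] yaw 0.007 t 3.5 w 91.8 j [-0.04  0.31 -0.43  1.6   0.13  1.26 -2.05]
  tx 0.0039 ty -0.0214 tz 0.0004 twist 0.0044 (full turn=1)
knob_mid 0.74 [299. 153.] [0.5524 0.0791 0.047 ]
vise_mid 0.89 [237. 143.] [0.5628 0.1736 0.01  ]
jaw_lip 0.64 [223. 151.] [0.5514 0.1939 0.0245]
blank2_mid 0.71 [219. 142.] [0.5653 0.201  0.024 ]
blank3_mid 0.8 [187. 137.] [0.5728 0.2504 0.024 ]
blank3_mid 0.62 [130. 165.] [0.5299 0.3436 0.024 ]
blank3_mid 0.57 [118. 121.] [0.5978 0.3522 0.024 ]
```

View pics/w3.png

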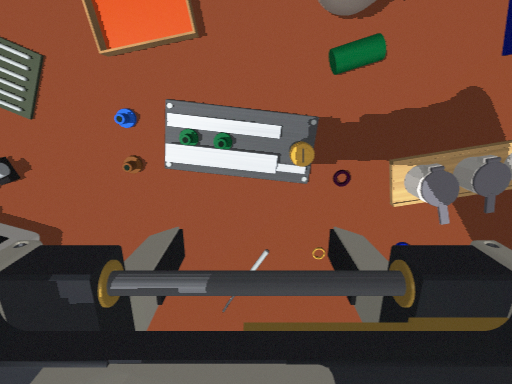

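Blanks are at (187,137) and (222,142), with the blue (126,118) and brown (133,164) look-alikes outside the clamp. The knob is at (302,153), and the slot at about (256,146) is empty. I'll go closer to the knob.

move_arm(motion=[{"tx":0,"ty":0.02,"tz":0.03,"twist":0},{"tx":0,"ty":0.025,"tz":0.04,"twist":0},{"tx":0,"ty":0.025,"tz":0.04,"twist":0},{"tx":0,"ty":0,"tz":0.04,"twist":0},{"tx":0,"ty":0,"tz":0,"twist":0}])

```text
clock: 4.35
position: [0.5337, 0.0725, 0.1465]
ee_rot: [3.139, -0.0, -0.013]
force: [-1.2, -0.7, 0.2]
width: 1.0
gripper_force: 0.0
```

```bash
cat >> h.py <<'E'
def blob(im,lo,hi,z,x0=None,cam='wrist',amin=60):
    hsv=cv2.cvtColor(im,cv2.COLOR_RGB2HSV);m=cv2.inRange(hsv,np.array(lo),np.array(hi))
    n,l,s,c=cv2.connectedComponentsWithStats(m)
    for i in range(1,n):
        if s[i,4]>amin: print('blob',s[i],np.round(c[i]),np.round(ray(cam,(c[i]+.5)/[512,384],z),4), 'bbox-c',np.round(ray(cam,((s[i,0]+s[i,2]/2)/512,(s[i,1]+s[i,3]/2)/384),z),4))
E
python3 - <<'E'
from h import *
im=save('wrist','w4.png')
go(.5524,.0791,.034,.0)
meas([('knob_mid',.047),('blank2_mid',.024)])
blob(im,(18,120,90),(35,255,255),.055)
r=arm.regions_of('wrist','knob')
for q in r[:2]:
    ys,xs=np.nonzero(q['region']);print(q['conf'],xs.min(),xs.max(),ys.min(),ys.max(),len(xs))
E
```

```text
pos [0.5354 0.0742 0.1495] yaw 0.002 t 4.4 w 91.8 j [ 0.05  0.41 -0.38  1.85  0.19  0.92 -1.99]
  tx 0.0170 ty -0.0048 tz 0.1155 twist 0.0010 (full turn=1)
knob_mid 0.82 [244. 179.] [0.552  0.0868 0.047 ]
blank2_mid 0.88 [126. 160.] [0.5666 0.2124 0.024 ]
blob [ 227  158   38   39 1107] [246. 177.] [0.5561 0.0848 0.055 ] bbox-c [0.5561 0.0854 0.055 ]
blob [ 98 260  25  47 535] [107. 284.] [0.4361 0.2364 0.055 ] bbox-c [0.4373 0.2329 0.055 ]
blob [400 261  15  46 272] [409. 287.] [ 0.4334 -0.0914  0.055 ] bbox-c [ 0.4379 -0.0887  0.055 ]
blob [278 301  17  16 111] [286. 309.] [0.4044 0.0411 0.055 ] bbox-c [0.4047 0.0411 0.055 ]
blob [ 244  318  264   13 2499] [387. 325.] [ 0.382  -0.0749  0.055 ] bbox-c [ 0.3837 -0.0619  0.055 ]
0.84 227 264 158 196 1164
```

View pics/w4.png

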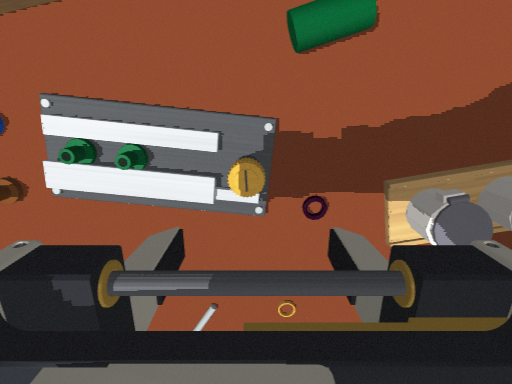

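move_arm(motion=[{"tx":0.019,"ty":-0.011,"tz":0,"twist":0},{"tx":0,"ty":0,"tz":0.03,"twist":0.0875},{"tx":0,"ty":0,"tz":0.03,"twist":0.0875},{"tx":0,"ty":0,"tz":0.02,"twist":0.0875},{"tx":0,"ty":0,"tz":0.02,"twist":0.0875},{"tx":0,"ty":0,"tz":0.01,"twist":0},{"tx":0,"ty":0,"tz":0,"twist":0},{"tx":0,"ty":0,"tz":0,"twist":0}], gripper=-0.4)

```text
clock: 5.35
position: [0.5569, 0.0871, 0.0421]
ee_rot: [-3.025, 0.843, -0.003]
force: [0.2, -0.3, 0.3]
width: 0.701
gripper_force: 0.0
```

Run:
```python
from h import *
im=save('wrist','w5.png')
go(.5548,.085,.034)
blob(im,(18,120,90),(35,255,255),.055)
print(proj('wrist',[.5548,.085,.058]))
```

```text
pos [0.557  0.087  0.0422] yaw -0.544 t 5.4 w 64.4 j [-0.1   0.56 -0.21  1.9   0.17  0.69 -2.52]
  tx -0.0009 ty 0.0029 tz 0.0082 twist 0.0000 (full turn=1)
blob [ 240  219   60   52 2463] [269. 247.] [0.5565 0.0781 0.055 ] bbox-c [0.5576 0.0772 0.055 ]
blob [143 260  19  48 452] [150. 284.] [0.5725 0.1539 0.055 ] bbox-c [0.5718 0.1528 0.055 ]
blob [351 260  19  48 447] [362. 284.] [0.505  0.0419 0.055 ] bbox-c [0.5057 0.043  0.055 ]
blob [ 196  318  278   13 2696] [348. 325.] [0.4805 0.0629 0.055 ] bbox-c [0.486  0.0701 0.055 ]
[261.08411417 257.33682   ]
```

View pics/w5.png

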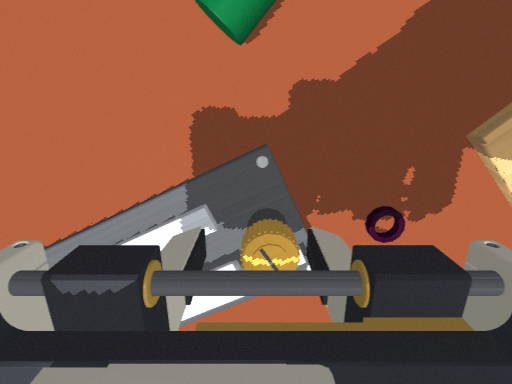

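The knob sits about 13 px to the right of the middle between the fingers (column 270 against 256).

Run:
```python
from h import *
p=ray('wrist',(270/512,260/384),.058);print(p);go(p[0],p[1],.034)
```

```text
[0.55058692 0.08143364 0.058     ]
pos [0.557  0.087  0.0422] yaw -0.544 t 5.4 w 64.4 j [-0.1   0.56 -0.21  1.9   0.17  0.69 -2.52]
  tx -0.0026 ty 0.0081 tz 0.0082 twist 0.0000 (full turn=1)
```

move_arm(motion=[{"tx":-0.002,"ty":0.0075,"tz":0.008,"twist":0},{"tx":0,"ty":0,"tz":0,"twist":0},{"tx":0,"ty":0,"tz":0,"twist":0}])

```text
clock: 5.7
position: [0.55, 0.0807, 0.0328]
ee_rot: [3.025, -0.848, -0.0]
force: [0.1, 0.6, 0.8]
width: 0.7
gripper_force: 0.0
```

move_arm(motion=[{"tx":0,"ty":0,"tz":0,"twist":0},{"tx":0,"ty":0,"tz":0,"twist":0},{"tx":0,"ty":0,"tz":0,"twist":0},{"tx":0,"ty":0,"tz":0,"twist":0},{"tx":0,"ty":0,"tz":0,"twist":0},{"tx":0,"ty":0,"tz":0,"twist":0}], gripper=1, squeeze=30)

```text
clock: 6.3
position: [0.5504, 0.0815, 0.0328]
ee_rot: [-3.025, 0.848, -0.0]
force: [0.3, 0.9, -0.2]
width: 0.364
gripper_force: 30.0
```

move_arm(motion=[{"tx":0,"ty":0,"tz":-0.00013,"twist":-0.09},{"tx":0,"ty":0,"tz":-0.00013,"twist":-0.09},{"tx":0,"ty":0,"tz":-0.00013,"twist":-0.09},{"tx":0,"ty":0,"tz":-0.00013,"twist":-0.09},{"tx":0,"ty":0,"tz":-0.00013,"twist":-0.09},{"tx":0,"ty":0,"tz":-0.00013,"twist":-0.09},{"tx":0,"ty":0,"tz":-0.00013,"twist":-0.09},{"tx":0,"ty":0,"tz":-0.00013,"twist":-0.09},{"tx":0,"ty":0,"tz":-0.00013,"twist":-0.09},{"tx":0,"ty":0,"tz":-0.00013,"twist":-0.09},{"tx":0,"ty":0,"tz":-0.00013,"twist":-0.09}])

```text
clock: 7.4
position: [0.5505, 0.0817, 0.0342]
ee_rot: [-2.746, -1.525, -0.001]
force: [-0.3, 2.2, -1.5]
width: 0.362
gripper_force: 30.0
```

Run:
```python
from h import *
go(.5504,.0815,.034);o=arm.observe();print(o['force'],o['ft_torque'])
```

```text
pos [0.5505 0.0817 0.0342] yaw 1.014 t 7.4 w 33.3 j [ 0.19  0.64 -0.62  1.9   0.52  0.77 -1.28]
  tx -0.0002 ty 0.0001 tz 0.0002 twist 0.0000 (full turn=1)
[-0.33257401  2.15986665 -1.52336019] [ 0.45160166 -0.15474171 -0.02084714]
```

move_arm(motion=[{"tx":0,"ty":0,"tz":-0.00013,"twist":-0.09},{"tx":0,"ty":0,"tz":-0.00013,"twist":-0.09},{"tx":0,"ty":0,"tz":-0.00013,"twist":-0.09},{"tx":0,"ty":0,"tz":-0.00013,"twist":-0.09},{"tx":0,"ty":0,"tz":-0.00013,"twist":-0.09},{"tx":0,"ty":0,"tz":-0.00013,"twist":-0.09},{"tx":0,"ty":0,"tz":-0.00013,"twist":-0.09},{"tx":0,"ty":0,"tz":-0.00013,"twist":-0.09},{"tx":0,"ty":0,"tz":-0.00013,"twist":-0.09},{"tx":0,"ty":0,"tz":-0.00013,"twist":-0.09},{"tx":0,"ty":0,"tz":-0.00013,"twist":-0.09}])

```text
clock: 8.5
position: [0.5502, 0.0817, 0.0356]
ee_rot: [-0.887, -3.014, -0.001]
force: [-1.6, 2.6, -1.2]
width: 0.362
gripper_force: 30.0
```

move_arm(motion=[{"tx":0,"ty":0,"tz":-0.00013,"twist":-0.09},{"tx":0,"ty":0,"tz":-0.00013,"twist":-0.09},{"tx":0,"ty":0,"tz":-0.00013,"twist":-0.09},{"tx":0,"ty":0,"tz":-0.00013,"twist":-0.09},{"tx":0,"ty":0,"tz":-0.00013,"twist":-0.09},{"tx":0,"ty":0,"tz":-0.00013,"twist":-0.09},{"tx":0,"ty":0,"tz":-0.00013,"twist":-0.09},{"tx":0,"ty":0,"tz":-0.00013,"twist":-0.09},{"tx":0,"ty":0,"tz":-0.00013,"twist":-0.09},{"tx":0,"ty":0,"tz":-0.00013,"twist":-0.09},{"tx":0,"ty":0,"tz":-0.00013,"twist":-0.09}])

```text
clock: 9.6
position: [0.5502, 0.0814, 0.037]
ee_rot: [-1.482, 2.77, 0.001]
force: [0.2, 2.1, 2.0]
width: 0.363
gripper_force: 30.0
```

Run:
```python
from h import *
go(.5504,.0815,.034);o=arm.observe();print(o['force'],o['ft_torque'],o['gripper_force'])
```

```text
pos [0.5502 0.0814 0.037 ] yaw -2.159 t 9.6 w 33.4 j [ 0.52  0.93 -1.22  1.87  0.99  1.12  1.45]
  tx -0.0002 ty -0.0001 tz 0.0030 twist 0.0000 (full turn=1)
[0.22247593 2.1318571  1.9965714 ] [ 0.53685047  0.10196977 -0.0729277 ] 29.99740183353424
```

move_arm(motion=[{"tx":0,"ty":0,"tz":0,"twist":0},{"tx":0,"ty":0,"tz":0,"twist":0},{"tx":0,"ty":0,"tz":0,"twist":0},{"tx":0,"ty":0,"tz":0,"twist":0.09},{"tx":0,"ty":0,"tz":0,"twist":0.09},{"tx":0,"ty":0,"tz":0,"twist":0.09},{"tx":0,"ty":0,"tz":0,"twist":0.09},{"tx":0,"ty":0,"tz":0,"twist":0.09},{"tx":0,"ty":0,"tz":0,"twist":0.09},{"tx":0,"ty":0,"tz":0,"twist":0.09},{"tx":0,"ty":0,"tz":0,"twist":0.09},{"tx":0,"ty":0,"tz":0,"twist":0.09}], gripper=-0.2)

```text
clock: 10.8
position: [0.5503, 0.081, 0.0371]
ee_rot: [0.476, 3.105, -0.001]
force: [-0.5, -0.3, 0.2]
width: 0.601
gripper_force: 0.0
```

move_arm(motion=[{"tx":0,"ty":0,"tz":0,"twist":0.09},{"tx":0,"ty":0,"tz":0,"twist":0.09},{"tx":0,"ty":0,"tz":0,"twist":0.09},{"tx":0,"ty":0,"tz":0,"twist":0.09},{"tx":0,"ty":0,"tz":0,"twist":0.09},{"tx":0,"ty":0,"tz":0,"twist":0.09},{"tx":0,"ty":0,"tz":0,"twist":0.09},{"tx":0,"ty":0,"tz":0,"twist":0.09},{"tx":0,"ty":0,"tz":0,"twist":0.09},{"tx":0,"ty":0,"tz":0,"twist":0.09},{"tx":0,"ty":0,"tz":0,"twist":0.09},{"tx":0,"ty":0,"tz":0,"twist":0.09}])

```text
clock: 12.0
position: [0.5503, 0.0811, 0.0371]
ee_rot: [2.644, 1.697, 0.0]
force: [0.0, -0.7, -0.0]
width: 0.601
gripper_force: 0.0
```

move_arm(motion=[{"tx":0,"ty":0,"tz":0,"twist":0.09},{"tx":0,"ty":0,"tz":0,"twist":0.09},{"tx":0,"ty":0,"tz":0,"twist":0.09},{"tx":0,"ty":0,"tz":0,"twist":0.09},{"tx":0,"ty":0,"tz":0,"twist":0.09},{"tx":0,"ty":0,"tz":0,"twist":0.09},{"tx":0,"ty":0,"tz":0,"twist":0.09},{"tx":0,"ty":0,"tz":0,"twist":0.09},{"tx":0,"ty":0,"tz":0,"twist":0.09},{"tx":0,"ty":0,"tz":0,"twist":0.09},{"tx":0,"ty":0,"tz":0,"twist":0.09},{"tx":0,"ty":0,"tz":0,"twist":0.09}])

```text
clock: 13.2
position: [0.5503, 0.0813, 0.0372]
ee_rot: [-3.021, 0.861, -0.0]
force: [-0.3, 0.2, -0.3]
width: 0.606
gripper_force: 0.0
```

Run:
```python
from h import *
go(.5504,.0815,.037);o=arm.observe();print(o['force'],o['ft_torque'],o['gripper_force'])
```

```text
pos [0.5503 0.0813 0.0372] yaw -0.555 t 13.2 w 55.8 j [-0.15  0.56 -0.13  1.92  0.11  0.67 -2.47]
  tx 0.0000 ty -0.0003 tz 0.0002 twist 0.0000 (full turn=1)
[-0.28042232  0.22691164 -0.34429508] [ 0.12263393  0.00093059 -0.01367644] 0.0
```

Redundancy springs back, so I'll do the second stroke.

move_arm(motion=[{"tx":0,"ty":0,"tz":0,"twist":0},{"tx":0,"ty":0,"tz":0,"twist":0},{"tx":0,"ty":0,"tz":0,"twist":0},{"tx":0,"ty":0,"tz":0,"twist":0},{"tx":0,"ty":0,"tz":0,"twist":0}], gripper=1)

```text
clock: 13.7
position: [0.5504, 0.0814, 0.0371]
ee_rot: [-3.025, 0.847, -0.0]
force: [0.5, 1.6, 1.4]
width: 0.363
gripper_force: 30.0
```

move_arm(motion=[{"tx":0,"ty":0,"tz":-0.00013,"twist":-0.09},{"tx":0,"ty":0,"tz":-0.00013,"twist":-0.09},{"tx":0,"ty":0,"tz":-0.00013,"twist":-0.09},{"tx":0,"ty":0,"tz":-0.00013,"twist":-0.09},{"tx":0,"ty":0,"tz":-0.00013,"twist":-0.09},{"tx":0,"ty":0,"tz":-0.00013,"twist":-0.09},{"tx":0,"ty":0,"tz":-0.00013,"twist":-0.09},{"tx":0,"ty":0,"tz":-0.00013,"twist":-0.09},{"tx":0,"ty":0,"tz":-0.00013,"twist":-0.09},{"tx":0,"ty":0,"tz":-0.00013,"twist":-0.09},{"tx":0,"ty":0,"tz":-0.00013,"twist":-0.09}])

```text
clock: 14.8
position: [0.5505, 0.0817, 0.0385]
ee_rot: [-2.745, -1.526, -0.001]
force: [0.9, 2.2, -1.1]
width: 0.364
gripper_force: 30.0
```

move_arm(motion=[{"tx":0,"ty":0,"tz":-0.00013,"twist":-0.09},{"tx":0,"ty":0,"tz":-0.00013,"twist":-0.09},{"tx":0,"ty":0,"tz":-0.00013,"twist":-0.09},{"tx":0,"ty":0,"tz":-0.00013,"twist":-0.09},{"tx":0,"ty":0,"tz":-0.00013,"twist":-0.09},{"tx":0,"ty":0,"tz":-0.00013,"twist":-0.09},{"tx":0,"ty":0,"tz":-0.00013,"twist":-0.09},{"tx":0,"ty":0,"tz":-0.00013,"twist":-0.09},{"tx":0,"ty":0,"tz":-0.00013,"twist":-0.09},{"tx":0,"ty":0,"tz":-0.00013,"twist":-0.09},{"tx":0,"ty":0,"tz":-0.00013,"twist":-0.09}])

```text
clock: 15.9
position: [0.5503, 0.0817, 0.0399]
ee_rot: [-0.886, -3.014, -0.002]
force: [0.0, 3.4, -1.9]
width: 0.36
gripper_force: 30.0
```

move_arm(motion=[{"tx":0,"ty":0,"tz":-0.00013,"twist":-0.09},{"tx":0,"ty":0,"tz":-0.00013,"twist":-0.09},{"tx":0,"ty":0,"tz":-0.00013,"twist":-0.09},{"tx":0,"ty":0,"tz":-0.00013,"twist":-0.09},{"tx":0,"ty":0,"tz":-0.00013,"twist":-0.09},{"tx":0,"ty":0,"tz":-0.00013,"twist":-0.09},{"tx":0,"ty":0,"tz":-0.00013,"twist":-0.09},{"tx":0,"ty":0,"tz":-0.00013,"twist":-0.09},{"tx":0,"ty":0,"tz":-0.00013,"twist":-0.09},{"tx":0,"ty":0,"tz":-0.00013,"twist":-0.09},{"tx":0,"ty":0,"tz":-0.00013,"twist":-0.09}])

```text
clock: 17.0
position: [0.5502, 0.0814, 0.0413]
ee_rot: [-1.482, 2.769, 0.001]
force: [-0.3, 2.6, -0.0]
width: 0.365
gripper_force: 30.0
```

Run:
```python
from h import *
go(.5504,.0815,.037);o=arm.observe();print(o['force'],o['ft_torque'],o['gripper_force'])
```

```text
pos [0.5502 0.0814 0.0413] yaw -2.159 t 17.0 w 33.6 j [ 0.51  0.91 -1.21  1.87  0.97  1.11  1.47]
  tx -0.0001 ty -0.0001 tz 0.0043 twist 0.0000 (full turn=1)
[-0.3288002   2.63213967 -0.04761613] [ 0.68411256  0.09554597 -0.02162749] 29.99717652797699
```

move_arm(motion=[{"tx":0,"ty":0,"tz":0,"twist":0},{"tx":0,"ty":0,"tz":0,"twist":0},{"tx":0,"ty":0,"tz":0,"twist":0},{"tx":0,"ty":0,"tz":0,"twist":0.09},{"tx":0,"ty":0,"tz":0,"twist":0.09},{"tx":0,"ty":0,"tz":0,"twist":0.09},{"tx":0,"ty":0,"tz":0,"twist":0.09},{"tx":0,"ty":0,"tz":0,"twist":0.09},{"tx":0,"ty":0,"tz":0,"twist":0.09},{"tx":0,"ty":0,"tz":0,"twist":0.09}], gripper=-0.2)

```text
clock: 18.0
position: [0.5503, 0.0808, 0.0414]
ee_rot: [0.033, 3.141, -0.001]
force: [0.3, -0.4, 0.2]
width: 0.6
gripper_force: 0.0
```

move_arm(motion=[{"tx":0,"ty":0,"tz":0,"twist":0.09},{"tx":0,"ty":0,"tz":0,"twist":0.09},{"tx":0,"ty":0,"tz":0,"twist":0.09},{"tx":0,"ty":0,"tz":0,"twist":0.09},{"tx":0,"ty":0,"tz":0,"twist":0.09},{"tx":0,"ty":0,"tz":0,"twist":0.09},{"tx":0,"ty":0,"tz":0,"twist":0.09},{"tx":0,"ty":0,"tz":0,"twist":0.09}])

```text
clock: 18.8
position: [0.5504, 0.0809, 0.0415]
ee_rot: [1.711, 2.634, -0.0]
force: [-0.9, 0.2, -0.1]
width: 0.599
gripper_force: 0.0
```

move_arm(motion=[{"tx":0,"ty":0,"tz":0,"twist":0},{"tx":0,"ty":0,"tz":0,"twist":0},{"tx":0,"ty":0,"tz":0,"twist":0},{"tx":0,"ty":0,"tz":0,"twist":0},{"tx":0,"ty":0,"tz":0,"twist":0}], gripper=1, squeeze=20)

```text
clock: 19.3
position: [0.5505, 0.0812, 0.0413]
ee_rot: [1.699, 2.642, 0.001]
force: [0.5, -0.6, -0.5]
width: 0.365
gripper_force: 20.0
```

move_arm(motion=[{"tx":0,"ty":0,"tz":-0.00013,"twist":-0.09},{"tx":0,"ty":0,"tz":-0.00013,"twist":-0.09},{"tx":0,"ty":0,"tz":-0.00013,"twist":-0.09},{"tx":0,"ty":0,"tz":-0.00013,"twist":-0.09},{"tx":0,"ty":0,"tz":-0.00013,"twist":-0.09},{"tx":0,"ty":0,"tz":-0.00013,"twist":-0.09},{"tx":0,"ty":0,"tz":-0.00013,"twist":-0.09},{"tx":0,"ty":0,"tz":-0.00013,"twist":-0.09},{"tx":0,"ty":0,"tz":-0.00013,"twist":-0.09},{"tx":0,"ty":0,"tz":-0.00013,"twist":-0.09},{"tx":0,"ty":0,"tz":-0.00013,"twist":-0.09}])

```text
clock: 20.4
position: [0.5506, 0.0817, 0.0427]
ee_rot: [-0.651, 3.073, 0.002]
force: [1.5, 3.1, -2.5]
width: 0.365
gripper_force: 20.0
```

Run:
```python
from h import *
go(.5504,.0815,.037);o=arm.observe();print(o['force'],o['ft_torque'],o['gripper_force'])
```

```text
pos [0.5506 0.0817 0.0427] yaw -2.724 t 20.4 w 33.6 j [ 0.47  0.84 -1.11  1.87  0.89  1.03  0.96]
  tx 0.0003 ty -0.0001 tz 0.0057 twist 0.0000 (full turn=1)
[ 1.53397042  3.10599665 -2.48982163] [ 0.7596522  -0.22507563 -0.44519007] 19.996478855609894
```

move_arm(motion=[{"tx":0,"ty":0,"tz":0,"twist":0},{"tx":0,"ty":0,"tz":0,"twist":0},{"tx":0,"ty":0,"tz":0,"twist":0},{"tx":0,"ty":0,"tz":-0.03,"twist":0},{"tx":0,"ty":0,"tz":-0.04,"twist":0.09},{"tx":0,"ty":0,"tz":-0.04,"twist":0.09},{"tx":0,"ty":0,"tz":-0.02,"twist":0.09},{"tx":0,"ty":0,"tz":0,"twist":0.09},{"tx":0,"ty":0,"tz":0,"twist":0.09},{"tx":0,"ty":0,"tz":0,"twist":0.09},{"tx":0,"ty":0,"tz":0,"twist":0.09},{"tx":0,"ty":0,"tz":0,"twist":0.09}], gripper=-0.2)

```text
clock: 21.6
position: [0.5501, 0.081, 0.173]
ee_rot: [1.118, 2.935, -0.001]
force: [0.1, 0.5, 0.5]
width: 0.601
gripper_force: 0.0
```

move_arm(motion=[{"tx":0,"ty":0,"tz":0,"twist":0.09},{"tx":0,"ty":0,"tz":0,"twist":0.09},{"tx":0,"ty":0,"tz":0,"twist":0.09},{"tx":0,"ty":0,"tz":0,"twist":0.09},{"tx":0,"ty":0,"tz":0,"twist":0.09},{"tx":0,"ty":0,"tz":0,"twist":0.09},{"tx":0,"ty":0,"tz":0,"twist":0.09},{"tx":0,"ty":0,"tz":0,"twist":0.09},{"tx":0,"ty":0,"tz":0,"twist":0.09},{"tx":0,"ty":0,"tz":0,"twist":0.09},{"tx":0,"ty":0,"tz":0,"twist":0.09},{"tx":0,"ty":0,"tz":0,"twist":0.09}])

```text
clock: 22.8
position: [0.5501, 0.0812, 0.173]
ee_rot: [2.941, 1.103, 0.001]
force: [-0.9, -0.1, 0.1]
width: 0.603
gripper_force: 0.0
```

move_arm(motion=[{"tx":0,"ty":0,"tz":0,"twist":0.09},{"tx":0,"ty":0,"tz":0,"twist":0.09},{"tx":0,"ty":0,"tz":0,"twist":0.09},{"tx":0,"ty":0,"tz":0,"twist":0.09},{"tx":0,"ty":0,"tz":0,"twist":0}])

```text
clock: 23.3
position: [0.5501, 0.0813, 0.1731]
ee_rot: [3.132, 0.245, 0.001]
force: [0.8, 0.4, -0.2]
width: 0.604
gripper_force: 0.0
```

Run:
```python
from h import *
go(.48,-.15,.20,.165);o=arm.observe()
im=save('wrist','w6.png')
meas([('knob_mid',.057),('blank2_mid',.024),('blank3_mid',.024),('vise_mid',.01),('jaw_lip',.0245)],2)
blob(im,(18,120,90),(35,255,255),.065)
blob(im,(50,100,20),(80,255,255),.024)
```

```text
pos [0.5501 0.0813 0.1731] yaw 0.156 t 23.3 w 55.5 j [ 0.07  0.41 -0.43  1.78  0.2   0.99 -1.85]
  tx -0.1053 ty 0.2176 tz -0.0269 twist -0.0056 (full turn=1)
knob_mid 0.65 [253. 187.] [0.5533 0.084  0.057 ]
blank2_mid 0.55 [150. 154.] [0.5626 0.2018 0.024 ]
blank2_mid 0.17 [178. 156.] [0.5649 0.1715 0.024 ]
blank3_mid 0.98 [101. 138.] [0.5713 0.2565 0.024 ]
blank3_mid 0.88 [ 22. 167.] [0.5241 0.3443 0.024 ]
vise_mid 0.58 [177. 159.] [0.5583 0.1753 0.01  ]
jaw_lip 0.76 [150. 172.] [0.5418 0.2015 0.0245]
blob [238 171  36  37 956] [256. 189.] [0.553  0.0809 0.065 ] bbox-c [0.5532 0.081  0.065 ]
blob [158 260  17  47 386] [164. 284.] [0.426  0.1648 0.065 ] bbox-c [0.4277 0.1626 0.065 ]
blob [338 260  17  47 364] [348. 284.] [ 0.4592 -0.0402  0.065 ] bbox-c [ 0.4604 -0.0375  0.065 ]
blob [261 303  17  14  95] [269. 310.] [0.4104 0.0419 0.065 ] bbox-c [0.4108 0.0417 0.065 ]
blob [ 180  318  278   13 2691] [332. 325.] [ 0.4004 -0.0367  0.065 ] bbox-c [ 0.3996 -0.0201  0.065 ]
blob [ 312   37   79   48 2834] [351.  60.] [0.6904 0.0058 0.024 ] bbox-c [0.6903 0.0057 0.024 ]
blob [ 88 127  33  27 627] [105. 140.] [0.5697 0.2509 0.024 ] bbox-c [0.5695 0.252  0.024 ]
blob [139 139  28  27 550] [153. 152.] [0.5648 0.1982 0.024 ] bbox-c [0.5648 0.1989 0.024 ]
```

View pics/w6.png

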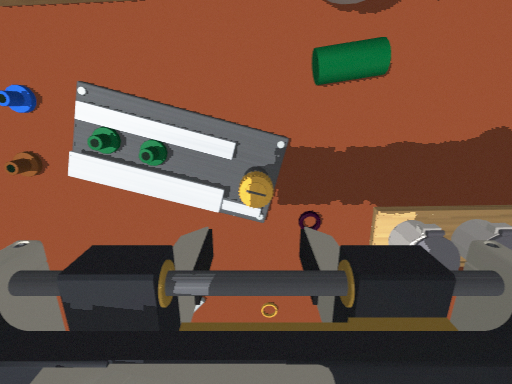

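The jaw has drawn clear of the blanks, which show at (103,140) and (152,153). Next is the rack.

move_arm(motion=[{"tx":-0.018,"ty":0.0365,"tz":-0.005,"twist":0},{"tx":-0.018,"ty":0.0365,"tz":-0.005,"twist":0},{"tx":-0.018,"ty":0.0365,"tz":-0.005,"twist":0},{"tx":-0.018,"ty":0.0365,"tz":-0.005,"twist":0},{"tx":-0.018,"ty":0.0365,"tz":-0.005,"twist":0},{"tx":-0.018,"ty":0.0365,"tz":0,"twist":0},{"tx":0,"ty":0.02,"tz":0,"twist":0},{"tx":0,"ty":0,"tz":0,"twist":0},{"tx":0,"ty":0,"tz":0,"twist":0}])

```text
clock: 24.5
position: [0.4818, -0.1719, 0.1977]
ee_rot: [-3.131, -0.251, -0.0]
force: [0.1, 0.5, 0.1]
width: 0.6
gripper_force: 0.0
```

Run:
```python
from h import *
go(.456,-.1375,.0475);o=arm.observe()
im=save('wrist','w7.png')
meas([('pot1_mouth',.0595),('pot2_mouth',.0595),('pot3_mouth',.0595),('cap1_tab',.0575),('cap2_tab',.0575),('cap3_tab',.0575)],2)
```

```text
pos [ 0.4818 -0.1719  0.1977] yaw 0.16 t 24.5 w 55.2 j [ 0.53  0.31 -0.37  1.86  0.13  0.99 -1.3 ]
  tx -0.0200 ty -0.0381 tz 0.1502 twist 0.0000 (full turn=1)
pot1_mouth 0.95 [359. 153.] [ 0.5344 -0.2751  0.0595]
pot2_mouth 0.92 [286. 158.] [ 0.5166 -0.1982  0.0595]
pot2_mouth 0.28 [285. 195.] [ 0.4743 -0.205   0.0595]
pot3_mouth 0.61 [217. 156.] [ 0.5056 -0.1243  0.0595]
cap1_tab 0.91 [357. 196.] [ 0.4866 -0.2874  0.0575]
cap2_tab 0.76 [287. 195.] [ 0.4739 -0.209   0.0575]
cap3_tab 0.95 [218. 199.] [ 0.4574 -0.1321  0.0575]
```

View pics/w7.png

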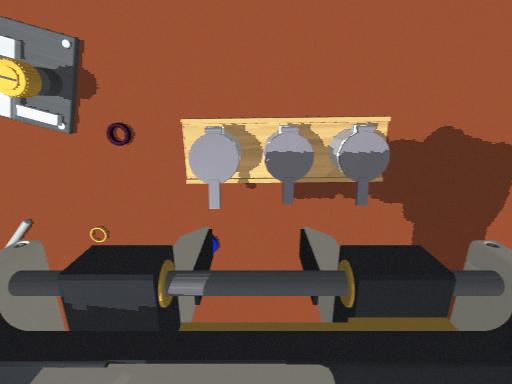

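The caps are at (214,156), (289,154) and (361,153). Their tabs are at columns 214, 288 and 362, with tips at rows 208, 204 and 206. The rack is turned about 0.02 rad relative to the tool.

```bash
cat > fit.py <<'E'
from h import *
from scipy.optimize import least_squares
obs=[((214,158),1,0,.0625),((289,156),0,0,.0625),((361,154),-1,0,.0625),((214.5,208),1,-.053,.059),((288.5,204),0,-.053,.059),((362.5,205.5),-1,-.053,.059)]
def f(v):
    r=[]
    for px,k,lx,z in obs:
        c,s=np.cos(v[2]),np.sin(v[2]); l=np.array([lx,.08*k])
        w=[v[0]+c*l[0]-s*l[1],v[1]+s*l[0]+c*l[1],z]; r+=list(proj('wrist',w)-np.array(px))
    return r
s=least_squares(f,[.517,-.2,.18],loss='soft_l1');print(np.round(s.x,4),np.round(s.fun,1))
v=s.x
for k,n in((1,3),(0,2),(-1,1)):
    c,sn=np.cos(v[2]),np.sin(v[2]); P=lambda lx:np.round([v[0]+c*lx-sn*.08*k,v[1]+sn*lx+c*.08*k],4)
    print('pot',n,P(0),'tab',P(-.044)); t=P(-.044)
    go(t[0],t[1],.0475,v[2])
E
python3 fit.py
```

```text
[ 0.5177 -0.2013  0.1931] [-0.1  1.6 -0.4  1.3  2.7  1.   3.4 -3.1 -0.5 -1.1 -4.1 -4.7]
pot 3 [ 0.5023 -0.1228] tab [ 0.4591 -0.1312]
pos [ 0.4819 -0.1712  0.1978] yaw 0.162 t 24.9 w 55.2 j [ 0.53  0.31 -0.36  1.86  0.13  0.99 -1.3 ]
  tx -0.0161 ty -0.0431 tz 0.1503 twist -0.0201 (full turn=1)
pot 2 [ 0.5177 -0.2013] tab [ 0.4745 -0.2097]
pos [ 0.4819 -0.1712  0.1978] yaw 0.162 t 24.9 w 55.2 j [ 0.53  0.31 -0.36  1.86  0.13  0.99 -1.3 ]
  tx -0.0135 ty 0.0368 tz 0.1503 twist -0.0201 (full turn=1)
pot 1 [ 0.533  -0.2798] tab [ 0.4898 -0.2882]
pos [ 0.4819 -0.1712  0.1978] yaw 0.162 t 24.9 w 55.2 j [ 0.53  0.31 -0.36  1.86  0.13  0.99 -1.3 ]
  tx -0.0110 ty 0.1167 tz 0.1503 twist -0.0201 (full turn=1)
```

move_arm(motion=[{"tx":-0.008,"ty":-0.0205,"tz":0.02,"twist":-0.01},{"tx":-0.008,"ty":-0.0205,"tz":0.03,"twist":-0.01},{"tx":0,"ty":0,"tz":0.03,"twist":0},{"tx":0,"ty":0,"tz":0.025,"twist":0},{"tx":0,"ty":0,"tz":0,"twist":0},{"tx":0,"ty":0,"tz":0,"twist":0}], gripper=0.2)

```text
clock: 25.45
position: [0.4592, -0.1339, 0.0931]
ee_rot: [-3.127, -0.301, 0.001]
force: [0.4, -0.4, -0.0]
width: 0.402
gripper_force: 0.0
```

Run:
```python
from h import *
im=save('wrist','w8.png')
go(.4591,-.1312,.0475,.19)
meas([('pot3_mouth',.0595),('cap3_tab',.0575)],2)
c=im[140:300,180:340];cv2.imwrite('pics/c8.png',cv2.resize(c[:,:,::-1],None,fx=3,fy=3,interpolation=0))
```

```text
pos [ 0.4599 -0.1342  0.0937] yaw 0.192 t 25.5 w 36.9 j [ 0.46  0.4  -0.36  2.05  0.21  0.72 -1.41]
  tx -0.0002 ty -0.0030 tz 0.0462 twist 0.0011 (full turn=1)
pot3_mouth 0.58 [252. 162.] [ 0.5045 -0.1236  0.0595]
cap3_tab 0.69 [255. 226.] [ 0.4555 -0.1348  0.0575]
```

View pics/w8.png

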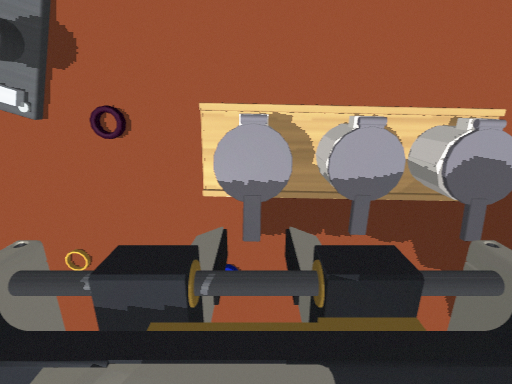

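move_arm(motion=[{"tx":-0.004,"ty":-0.003,"tz":0.01,"twist":0},{"tx":0,"ty":0,"tz":0.02,"twist":0},{"tx":0,"ty":0,"tz":0.018,"twist":0},{"tx":0,"ty":0,"tz":0,"twist":0}])

```text
clock: 26.0
position: [0.453, -0.1317, 0.0431]
ee_rot: [-3.126, -0.3, 0.005]
force: [-1.5, -0.9, -0.7]
width: 0.405
gripper_force: 0.0
```

move_arm(motion=[{"tx":0,"ty":0,"tz":0,"twist":0},{"tx":0,"ty":0,"tz":0,"twist":0},{"tx":0,"ty":0,"tz":0,"twist":0},{"tx":0,"ty":0,"tz":0,"twist":0},{"tx":0,"ty":0,"tz":0,"twist":0}], gripper=1, squeeze=25)

```text
clock: 26.5
position: [0.4549, -0.1318, 0.0451]
ee_rot: [3.127, 0.301, 0.001]
force: [-0.2, 1.5, 1.3]
width: 0.123
gripper_force: 25.0
```

Run:
```python
from h import *
go(.456,-.1312,.0475,.19)
r=.074;t=np.linspace(0,2.25,24)
for a,b in zip(t,t[1:]): print('{"tx": %.4f, "ty": 0, "tz": %.4f, "twist": 0},'%(r*(np.cos(a)-np.cos(b)),-r*(np.sin(b)-np.sin(a))))
```

```text
pos [ 0.4549 -0.1318  0.0451] yaw 0.192 t 26.5 w 11.3 j [ 0.42  0.47 -0.33  2.11  0.26  0.6  -1.47]
  tx 0.0012 ty -0.0004 tz -0.0024 twist 0.0010 (full turn=1)
{"tx": 0.0004, "ty": 0, "tz": -0.0072, "twist": 0},
{"tx": 0.0011, "ty": 0, "tz": -0.0072, "twist": 0},
{"tx": 0.0018, "ty": 0, "tz": -0.0070, "twist": 0},
{"tx": 0.0024, "ty": 0, "tz": -0.0068, "twist": 0},
{"tx": 0.0031, "ty": 0, "tz": -0.0065, "twist": 0},
{"tx": 0.0037, "ty": 0, "tz": -0.0062, "twist": 0},
{"tx": 0.0043, "ty": 0, "tz": -0.0058, "twist": 0},
{"tx": 0.0048, "ty": 0, "tz": -0.0054, "twist": 0},
{"tx": 0.0053, "ty": 0, "tz": -0.0049, "twist": 0},
{"tx": 0.0058, "ty": 0, "tz": -0.0043, "twist": 0},
{"tx": 0.0062, "ty": 0, "tz": -0.0037, "twist": 0},
{"tx": 0.0065, "ty": 0, "tz": -0.0031, "twist": 0},
{"tx": 0.0068, "ty": 0, "tz": -0.0025, "twist": 0},
{"tx": 0.0070, "ty": 0, "tz": -0.0018, "twist": 0},
{"tx": 0.0072, "ty": 0, "tz": -0.0011, "twist": 0},
{"tx": 0.0072, "ty": 0, "tz": -0.0004, "twist": 0},
{"tx": 0.0072, "ty": 0, "tz": 0.0003, "twist": 0},
{"tx": 0.0072, "ty": 0, "tz": 0.0010, "twist": 0},
{"tx": 0.0070, "ty": 0, "tz": 0.0017, "twist": 0},
{"tx": 0.0068, "ty": 0, "tz": 0.0024, "twist": 0},
{"tx": 0.0066, "ty": 0, "tz": 0.0030, "twist": 0},
{"tx": 0.0062, "ty": 0, "tz": 0.0037, "twist": 0},
{"tx": 0.0058, "ty": 0, "tz": 0.0043, "twist": 0},
```

Gripped at 11.3 mm. Now I'll follow the arc.

move_arm(motion=[{"tx":0.0004,"ty":0,"tz":-0.0072,"twist":0},{"tx":0.0011,"ty":0,"tz":-0.0072,"twist":0},{"tx":0.0018,"ty":0,"tz":-0.007,"twist":0},{"tx":0.0024,"ty":0,"tz":-0.0068,"twist":0},{"tx":0.0031,"ty":0,"tz":-0.0065,"twist":0},{"tx":0.0037,"ty":0,"tz":-0.0062,"twist":0}])

```text
clock: 27.1
position: [0.4718, -0.1287, 0.0865]
ee_rot: [-3.127, -0.302, -0.014]
force: [15.1, 3.1, -20.1]
width: 0.115
gripper_force: 24.9
```

move_arm(motion=[{"tx":0.0043,"ty":0,"tz":-0.0058,"twist":0},{"tx":0.0048,"ty":0,"tz":-0.0054,"twist":0},{"tx":0.0053,"ty":0,"tz":-0.0049,"twist":0},{"tx":0.0058,"ty":0,"tz":-0.0043,"twist":0},{"tx":0.0062,"ty":0,"tz":-0.0037,"twist":0},{"tx":0.0065,"ty":0,"tz":-0.0031,"twist":0},{"tx":0.0068,"ty":0,"tz":-0.0025,"twist":0},{"tx":0.007,"ty":0,"tz":-0.0018,"twist":0}])

```text
clock: 27.9
position: [0.513, -0.1208, 0.1175]
ee_rot: [3.127, 0.3, -0.0]
force: [-1.2, 0.2, -0.5]
width: 0.006
gripper_force: 0.4
```

move_arm(motion=[{"tx":0.0072,"ty":0,"tz":-0.0011,"twist":0},{"tx":0.0072,"ty":0,"tz":-0.0004,"twist":0},{"tx":0.0072,"ty":0,"tz":0.0003,"twist":0},{"tx":0.0072,"ty":0,"tz":0.001,"twist":0},{"tx":0.007,"ty":0,"tz":0.0017,"twist":0},{"tx":0.0068,"ty":0,"tz":0.0024,"twist":0},{"tx":0.0066,"ty":0,"tz":0.003,"twist":0},{"tx":0.0062,"ty":0,"tz":0.0037,"twist":0},{"tx":0.0058,"ty":0,"tz":0.0043,"twist":0},{"tx":0,"ty":0,"tz":0,"twist":0}])

```text
clock: 28.9
position: [0.5684, -0.1101, 0.1038]
ee_rot: [3.126, 0.298, -0.015]
force: [-31.9, -1.3, 46.7]
width: 0.004
gripper_force: 34.3
```

move_arm(motion=[{"tx":0,"ty":0,"tz":-0.02,"twist":0},{"tx":-0.02,"ty":0,"tz":-0.03,"twist":0},{"tx":-0.03,"ty":0,"tz":-0.03,"twist":0},{"tx":-0.03,"ty":0,"tz":0,"twist":0},{"tx":0,"ty":0,"tz":0,"twist":0}])

```text
clock: 29.4
position: [0.4918, -0.1256, 0.183]
ee_rot: [3.126, 0.297, -0.001]
force: [0.2, 0.4, 0.1]
width: 0.002
gripper_force: 0.0
```

Run:
```python
from h import *
im=save('wrist','w9.png')
go(.4591,-.1312,.0475,.19);print(arm.observe()['force'])
```

```text
pos [ 0.4936 -0.1251  0.1827] yaw 0.19 t 29.4 w 0.4 j [ 0.45  0.32 -0.38  1.89  0.15  0.96 -1.39]
  tx -0.0350 ty -0.0005 tz 0.1352 twist 0.0001 (full turn=1)
[ 0.20942086  0.40774909 -0.09867482]
```

View pics/w9.png

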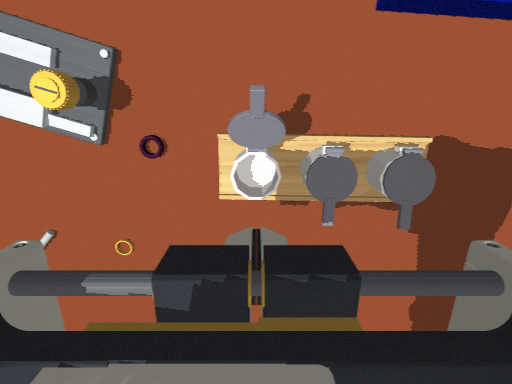

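Cap 3 is well open: the disc is at (257,128), the tab tip at (257,88) and the pot mouth at (256,175). I'll do cap 2 the same way.

move_arm(motion=[{"tx":-0.0195,"ty":0.04,"tz":0.01,"twist":0},{"tx":-0.019,"ty":0.039,"tz":0.02,"twist":0},{"tx":0,"ty":0,"tz":0.03,"twist":0},{"tx":0,"ty":0,"tz":0.028,"twist":0},{"tx":0,"ty":0,"tz":0,"twist":0},{"tx":0,"ty":0,"tz":0,"twist":0}], gripper=0.2)

```text
clock: 30.05
position: [0.4723, -0.2086, 0.0941]
ee_rot: [-3.126, -0.302, 0.001]
force: [0.3, 0.2, 0.0]
width: 0.4
gripper_force: 0.0
```

Run:
```python
from h import *
im=save('wrist','w10.png')
go(.471,-.210,.043,.19)
meas([('pot2_mouth',.0595),('cap2_tab',.0575)],2)
cv2.imwrite('pics/c10.png',cv2.resize(im[90:250,150:360,::-1],None,fx=3,fy=3,interpolation=0))
```

```text
pos [ 0.4729 -0.2088  0.095 ] yaw 0.192 t 30.1 w 36.6 j [ 0.56  0.44 -0.33  1.97  0.2   0.76 -1.26]
  tx -0.0021 ty 0.0008 tz 0.0520 twist 0.0016 (full turn=1)
pot2_mouth 0.77 [255. 162.] [ 0.5172 -0.2004  0.0595]
cap2_tab 0.59 [257. 219.] [ 0.4736 -0.2103  0.0575]
```

View pics/c10.png

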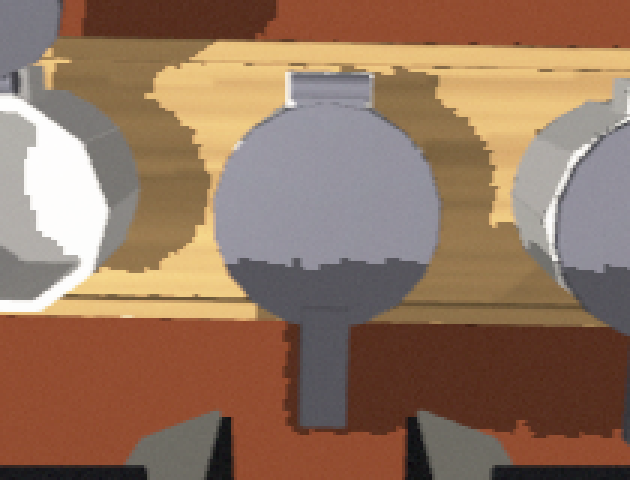

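The tab is at column 257.7 of the full picture with its tip at row 233, centred between the fingers. This time I'll use a lighter squeeze so the tab can pivot.

move_arm(motion=[{"tx":0.003,"ty":0.0005,"tz":0.015,"twist":0},{"tx":0,"ty":0,"tz":0.02,"twist":0},{"tx":0,"ty":0,"tz":0.018,"twist":0},{"tx":0,"ty":0,"tz":0,"twist":0}])

```text
clock: 30.6
position: [0.4742, -0.2088, 0.0406]
ee_rot: [-3.127, -0.301, 0.002]
force: [0.7, -0.2, -0.1]
width: 0.399
gripper_force: 0.0
```

move_arm(motion=[{"tx":0,"ty":0,"tz":0,"twist":0},{"tx":0,"ty":0,"tz":0,"twist":0},{"tx":0,"ty":0,"tz":0,"twist":0},{"tx":0,"ty":0,"tz":0,"twist":0},{"tx":0,"ty":0,"tz":0,"twist":0}], gripper=1, squeeze=12)

```text
clock: 31.1
position: [0.4751, -0.2093, 0.0418]
ee_rot: [3.127, 0.3, 0.002]
force: [0.0, -0.1, -0.0]
width: 0.125
gripper_force: 12.0
```

move_arm(motion=[{"tx":0.0004,"ty":0,"tz":-0.0068,"twist":0},{"tx":0.001,"ty":0,"tz":-0.0068,"twist":0},{"tx":0.0018,"ty":0,"tz":-0.0066,"twist":0},{"tx":0.0025,"ty":0,"tz":-0.0064,"twist":0},{"tx":0.0031,"ty":0,"tz":-0.006,"twist":0},{"tx":0.0037,"ty":0,"tz":-0.0056,"twist":0}])

```text
clock: 31.7
position: [0.486, -0.2072, 0.0798]
ee_rot: [3.127, 0.299, -0.003]
force: [-4.3, -2.7, -0.8]
width: 0.127
gripper_force: 12.0
```

Run:
```python
from h import *
go(.471,-.210,.043,.19);o=arm.observe();print(o['force'],o['gripper_force'])
```

```text
pos [ 0.486  -0.2072  0.0798] yaw 0.191 t 31.7 w 11.7 j [ 0.54  0.48 -0.32  1.95  0.21  0.75 -1.28]
  tx -0.0153 ty -0.0001 tz 0.0368 twist 0.0005 (full turn=1)
[-4.2863157  -2.69069541 -0.82783906] 12.007888108491898
```

```bash
python3 -c "
import numpy as np
t=np.arange(.57,2.28,.1);r=.07
print(['%.4f/%.4f'%(r*(np.cos(a)-np.cos(b)),-r*(np.sin(b)-np.sin(a))) for a,b in zip(t,t[1:])])"
```

```text
['0.0041/-0.0057', '0.0046/-0.0053', '0.0051/-0.0048', '0.0056/-0.0042', '0.0060/-0.0037', '0.0063/-0.0030', '0.0066/-0.0024', '0.0068/-0.0017', '0.0069/-0.0011', '0.0070/-0.0004', '0.0070/0.0003', '0.0069/0.0010', '0.0068/0.0017', '0.0066/0.0024', '0.0063/0.0030', '0.0060/0.0037', '0.0056/0.0042']
```

move_arm(motion=[{"tx":0.0041,"ty":0,"tz":-0.0057,"twist":0},{"tx":0.0046,"ty":0,"tz":-0.0053,"twist":0},{"tx":0.0051,"ty":0,"tz":-0.0048,"twist":0},{"tx":0.0056,"ty":0,"tz":-0.0042,"twist":0},{"tx":0.006,"ty":0,"tz":-0.0037,"twist":0},{"tx":0.0063,"ty":0,"tz":-0.003,"twist":0}])

```text
clock: 32.3
position: [0.5173, -0.2015, 0.1062]
ee_rot: [3.127, 0.299, -0.003]
force: [-2.1, -4.7, -4.6]
width: 0.129
gripper_force: 16.4
```

move_arm(motion=[{"tx":0.0066,"ty":0,"tz":-0.0024,"twist":0},{"tx":0.0068,"ty":0,"tz":-0.0017,"twist":0},{"tx":0.0069,"ty":0,"tz":-0.0011,"twist":0},{"tx":0.007,"ty":0,"tz":-0.0004,"twist":0},{"tx":0.007,"ty":0,"tz":0.0003,"twist":0},{"tx":0.0069,"ty":0,"tz":0.001,"twist":0}])

```text
clock: 32.9
position: [0.5594, -0.1922, 0.1107]
ee_rot: [-3.127, -0.302, -0.001]
force: [-0.8, 0.1, 0.7]
width: 0.005
gripper_force: 0.5
```

Run:
```python
from h import *
go(.471,-.210,.043,.19);o=arm.observe();print(o['force'],o['gripper_force'])
```

```text
pos [ 0.5594 -0.1922  0.1107] yaw 0.192 t 32.9 w 0.4 j [ 0.46  0.52 -0.32  1.77  0.2   0.88 -1.32]
  tx -0.0902 ty 0.0006 tz 0.0677 twist 0.0015 (full turn=1)
[-0.77965803  0.14706547  0.74326716] 0.499482459272258
```

Run:
```python
from h import *
im=save('wrist','w11.png');s=save('scene','s11.png')
a=cv2.resize(im[:,:,::-1],(440,330)); b=cv2.resize(s[50:160,190:330,::-1],(360,283),interpolation=cv2.INTER_CUBIC)
c=np.zeros((330,800,3),np.uint8);c[:,:440]=a;c[:283,440:]=b;cv2.imwrite('pics/c11.png',c)
```

```text
(no output)
```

View pics/c11.png

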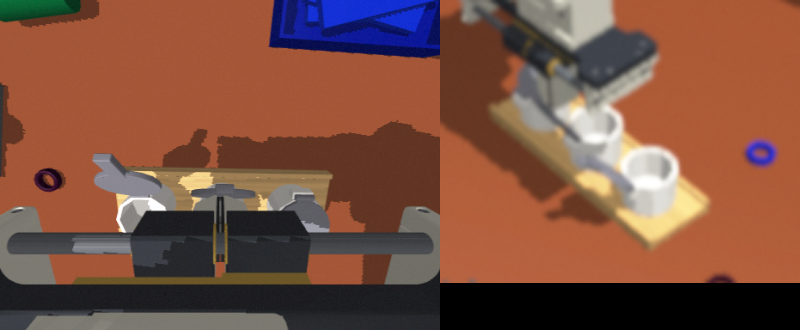

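Cap 2's disc is at (223,190), beyond the fingers (222,240), so the fingers are on its underside. I'll keep pushing it back.

move_arm(motion=[{"tx":0.007,"ty":0,"tz":0,"twist":0},{"tx":0.007,"ty":0,"tz":0,"twist":0},{"tx":0.007,"ty":0,"tz":0.002,"twist":0},{"tx":0.006,"ty":0,"tz":0.003,"twist":0},{"tx":0,"ty":0,"tz":0,"twist":0}])

```text
clock: 33.5
position: [0.5812, -0.1887, 0.1061]
ee_rot: [3.127, 0.298, -0.013]
force: [-22.2, 0.8, 28.6]
width: 0.004
gripper_force: 21.7
```

move_arm(motion=[{"tx":-0.005,"ty":0,"tz":-0.01,"twist":0},{"tx":-0.03,"ty":0,"tz":-0.035,"twist":0},{"tx":-0.035,"ty":-0.03,"tz":-0.035,"twist":0},{"tx":0,"ty":-0.02,"tz":0,"twist":0},{"tx":0,"ty":0,"tz":0,"twist":0}])

```text
clock: 34.0
position: [0.5127, -0.1524, 0.1822]
ee_rot: [-3.127, -0.305, -0.005]
force: [0.6, -0.5, -0.3]
width: 0.003
gripper_force: 0.0
```

Run:
```python
from h import *
im=save('wrist','w12.png')
go(.5648,.1985,.2,-.12);print(arm.observe()['force'])
meas([('pot2_mouth',.054),('pot3_mouth',.054),('cap2_tab',.11),('cap3_tab',.11)],1)
for q in ('cap2','cap3','cap1'):
  for r in arm.regions_of('wrist',q)[:2]:
    ys,xs=np.nonzero(r['region']);print(q,r['conf'],xs.min(),xs.max(),ys.min(),ys.max(),len(xs))
```

```text
pos [ 0.5129 -0.1539  0.1815] yaw 0.194 t 34.0 w 0.3 j [ 0.47  0.36 -0.36  1.83  0.15  0.97 -1.33]
  tx 0.1188 ty -0.3358 tz -0.0185 twist 0.1997 (full turn=1)
[ 0.58469823 -0.5903697  -0.74137502]
pot2_mouth 0.91 [299. 192.] [ 0.5157 -0.2024  0.054 ]
pot3_mouth 0.95 [229. 192.] [ 0.5022 -0.1284  0.054 ]
cap2_tab 0.57 [315. 119.] [ 0.5935 -0.1889  0.11  ]
cap3_tab 0.97 [221. 117.] [ 0.5808 -0.115   0.11  ]
cap2 0.87 195 252 108 166 1986
cap2 0.75 281 338 109 168 2079
cap3 0.87 195 252 108 166 1986
cap3 0.75 281 338 109 168 2079
cap1 0.87 195 252 108 166 1986
cap1 0.75 281 338 109 168 2079
```

Both caps are open against their stops. On to the blanks.

move_arm(motion=[{"tx":0.0116,"ty":-0.0417,"tz":0,"twist":0},{"tx":0.0116,"ty":-0.0417,"tz":0,"twist":0},{"tx":0.0116,"ty":-0.0417,"tz":0,"twist":0},{"tx":0.0116,"ty":-0.0417,"tz":0,"twist":0},{"tx":0.0116,"ty":-0.0417,"tz":0,"twist":0},{"tx":0.0116,"ty":-0.0417,"tz":0,"twist":0},{"tx":0.0116,"ty":-0.0417,"tz":0,"twist":0},{"tx":0.0116,"ty":-0.0417,"tz":0,"twist":0},{"tx":0,"ty":0,"tz":0.02,"twist":0.07},{"tx":0,"ty":0,"tz":0.02,"twist":0.07},{"tx":0,"ty":0,"tz":0.02,"twist":0.065},{"tx":0,"ty":0,"tz":0,"twist":0}], gripper=0.2)

```text
clock: 35.6
position: [0.5383, 0.1891, 0.118]
ee_rot: [3.132, -0.207, -0.007]
force: [-0.3, -0.3, -0.6]
width: 0.401
gripper_force: 0.0
```

Run:
```python
from h import *
im=save('wrist','w13.png')
go(.5648,.1985,.021,-.13)
meas([('blank2_mid',.024),('blank3_mid',.024)],2)
blob(im,(50,100,20),(80,255,255),.024)
```

```text
pos [0.539  0.1896 0.1196] yaw -0.128 t 35.6 w 37.0 j [-0.18  0.49 -0.35  1.81  0.21  0.89 -2.33]
  tx 0.0244 ty -0.0121 tz 0.0986 twist 0.0011 (full turn=1)
blank2_mid 0.77 [242. 172.] [0.5647 0.2    0.024 ]
blank3_mid 0.95 [ 71. 158.] [0.599  0.3561 0.024 ]
blank3_mid 0.66 [ 99. 230.] [0.5246 0.3523 0.024 ]
blob [ 406    0   73   28 1173] [433.  10.] [0.6771 0.0296 0.024 ] bbox-c [0.6735 0.0219 0.024 ]
blob [224 155  30  31 716] [239. 170.] [0.5674 0.2025 0.024 ] bbox-c [0.567  0.2027 0.024 ]
blob [167 157  32  31 724] [183. 171.] [0.5726 0.2548 0.024 ] bbox-c [0.5718 0.2556 0.024 ]
```

View pics/w13.png

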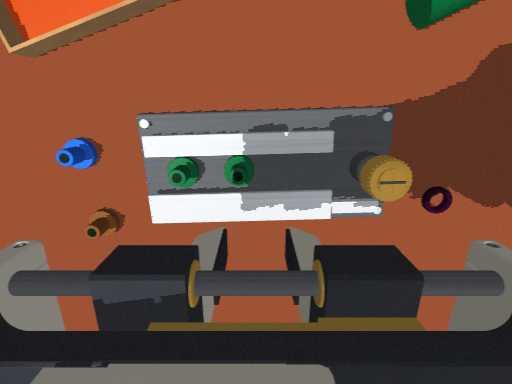

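Blank 2 is at (240,169) and blank 3 at (184,170), with the jaw clear of them. The tool is lined up with the clamp.

Run:
```python
from h import *
for px in((239.5,168.5),(183.5,170)):
    p=ray('wrist',(px[0]/512,px[1]/384),.017);print(np.round(p,4));go(p[0],p[1],.021,-.145)
```

```text
[0.5674 0.2026 0.017 ]
pos [0.5403 0.1902 0.1214] yaw -0.128 t 35.8 w 37.0 j [-0.18  0.49 -0.35  1.8   0.21  0.89 -2.33]
  tx 0.0253 ty -0.0157 tz 0.1004 twist 0.0109 (full turn=1)
[0.5728 0.2567 0.017 ]
pos [0.5403 0.1902 0.1214] yaw -0.128 t 35.8 w 37.0 j [-0.18  0.49 -0.35  1.8   0.21  0.89 -2.33]
  tx 0.0237 ty -0.0701 tz 0.1004 twist 0.0109 (full turn=1)
```

move_arm(motion=[{"tx":0.012,"ty":-0.0075,"tz":0.02,"twist":0.005},{"tx":0.012,"ty":-0.0075,"tz":0.03,"twist":0.005},{"tx":0,"ty":0,"tz":0.015,"twist":0},{"tx":0,"ty":0,"tz":0,"twist":0}])

```text
clock: 36.15
position: [0.5644, 0.201, 0.0543]
ee_rot: [3.132, -0.228, -0.005]
force: [-0.8, 0.1, 0.9]
width: 0.405
gripper_force: 0.0
```

Run:
```python
from h import *
im=save('wrist','w14.png');go(.566,.2015,.021,-.145)
blob(im,(50,100,20),(80,255,255),.03)
cv2.imwrite('pics/c14.png',cv2.resize(im[170:300,150:360,::-1],None,fx=3,fy=3,interpolation=0))
```

```text
pos [0.5648 0.2013 0.0556] yaw -0.145 t 36.2 w 36.8 j [-0.21  0.61 -0.32  1.79  0.25  0.79 -2.37]
  tx 0.0011 ty -0.0004 tz 0.0346 twist -0.0002 (full turn=1)
blob [ 470    0   42   42 1573] [492.  19.] [0.6749 0.0465 0.03  ] bbox-c [0.6741 0.047  0.03  ]
blob [ 236  203   38   41 1145] [254. 220.] [0.5692 0.2012 0.03  ] bbox-c [0.5672 0.2015 0.03  ]
blob [ 29 206  12  11  84] [ 34. 211.] [0.599  0.3552 0.03  ] bbox-c [0.599 0.355 0.03 ]
blob [ 165  206   40   40 1256] [184. 224.] [0.5736 0.2522 0.03  ] bbox-c [0.5726 0.2519 0.03  ]
```

View pics/c14.png

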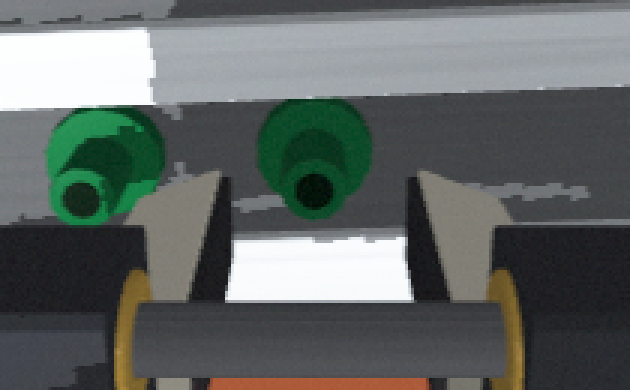

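Blank 2 is centred between the fingers, so I'll descend and grip.

move_arm(motion=[{"tx":0,"ty":0,"tz":0.015,"twist":0},{"tx":0,"ty":0,"tz":0.015,"twist":0},{"tx":0,"ty":0,"tz":0.004,"twist":0},{"tx":0,"ty":0,"tz":0,"twist":0}])

```text
clock: 36.6
position: [0.5648, 0.2013, 0.0208]
ee_rot: [3.132, -0.229, -0.002]
force: [-0.1, -0.2, 0.7]
width: 0.403
gripper_force: 0.0
```

move_arm(motion=[{"tx":0,"ty":0,"tz":0,"twist":0},{"tx":0,"ty":0,"tz":0,"twist":0},{"tx":0,"ty":0,"tz":0,"twist":0},{"tx":0,"ty":0,"tz":0,"twist":0},{"tx":0,"ty":0,"tz":0,"twist":0}], gripper=1, squeeze=25)

```text
clock: 37.1
position: [0.5658, 0.2018, 0.0221]
ee_rot: [-3.133, 0.229, -0.001]
force: [-0.6, -1.1, 3.3]
width: 0.162
gripper_force: 25.0
```

move_arm(motion=[{"tx":0,"ty":0,"tz":-0.02,"twist":0},{"tx":0,"ty":0,"tz":-0.03,"twist":0},{"tx":0,"ty":0,"tz":-0.04,"twist":0},{"tx":0,"ty":0,"tz":-0.04,"twist":0},{"tx":0,"ty":0,"tz":0,"twist":0}])

```text
clock: 37.6
position: [0.5684, 0.2034, 0.1574]
ee_rot: [-3.129, 0.229, -0.013]
force: [0.7, 0.4, -0.1]
width: 0.16
gripper_force: 25.0
```

Run:
```python
from h import *
go(.5167,-.2015,.15,.19)
```

```text
pos [0.5684 0.2034 0.1574] yaw -0.146 t 37.6 w 14.7 j [-0.19  0.49 -0.35  1.7   0.2   0.98 -2.33]
  tx 0.0079 ty 0.4081 tz 0.0074 twist -0.2141 (full turn=1)
```

move_arm(motion=[{"tx":0.001,"ty":0.034,"tz":0,"twist":0},{"tx":0.001,"ty":0.034,"tz":0,"twist":0},{"tx":0.001,"ty":0.034,"tz":0,"twist":0},{"tx":0.001,"ty":0.034,"tz":0,"twist":0},{"tx":0.001,"ty":0.034,"tz":0,"twist":0},{"tx":0.001,"ty":0.034,"tz":0,"twist":0},{"tx":0.001,"ty":0.034,"tz":0,"twist":0},{"tx":0.001,"ty":0.034,"tz":0,"twist":0},{"tx":0,"ty":0.034,"tz":0,"twist":0},{"tx":0,"ty":0.034,"tz":0,"twist":0},{"tx":0,"ty":0.034,"tz":0,"twist":0},{"tx":0,"ty":0.034,"tz":0,"twist":0}])

```text
clock: 38.8
position: [0.5133, -0.2044, 0.1512]
ee_rot: [-3.133, 0.229, 0.001]
force: [0.2, -0.7, 0.1]
width: 0.165
gripper_force: 25.0
```

move_arm(motion=[{"tx":0,"ty":0,"tz":0,"twist":-0.07},{"tx":0,"ty":0,"tz":0,"twist":-0.07},{"tx":0,"ty":0,"tz":0,"twist":-0.07},{"tx":0,"ty":0,"tz":0,"twist":0}])

```text
clock: 39.2
position: [0.5136, -0.2032, 0.1511]
ee_rot: [-3.128, -0.29, 0.001]
force: [-0.2, 0.0, -0.0]
width: 0.164
gripper_force: 25.0
```

Run:
```python
from h import *
im=save('wrist','w15.png');go(.5167,-.2015,.06,.19)
meas([('pot2_mouth',.054),('pot3_mouth',.054)],1)
blob(im,(50,100,20),(80,255,255),.15)
```

```text
pos [ 0.5136 -0.2031  0.1512] yaw 0.181 t 39.2 w 14.7 j [ 0.55  0.42 -0.36  1.82  0.18  0.93 -1.28]
  tx 0.0033 ty -0.0011 tz 0.0912 twist -0.0057 (full turn=1)
pot2_mouth 0.6 [253. 196.] [ 0.513  -0.2004  0.054 ]
pot3_mouth 0.62 [173. 190.] [ 0.505  -0.1236  0.054 ]
blob [ 240  219   33   52 1146] [256. 242.] [ 0.5136 -0.2039  0.15  ] bbox-c [ 0.5119 -0.2043  0.15  ]
```

move_arm(motion=[{"tx":0.0025,"ty":-0.001,"tz":0.03,"twist":0},{"tx":0,"ty":0,"tz":0.03,"twist":0},{"tx":0,"ty":0,"tz":0.02,"twist":0},{"tx":0,"ty":0,"tz":0.01,"twist":0},{"tx":0,"ty":0,"tz":0,"twist":0},{"tx":0,"ty":0,"tz":0,"twist":0}])

```text
clock: 39.95
position: [0.5169, -0.2017, 0.0624]
ee_rot: [3.128, 0.287, 0.001]
force: [0.6, -0.1, -0.6]
width: 0.165
gripper_force: 25.0
```

move_arm(motion=[{"tx":0,"ty":0,"tz":0,"twist":0},{"tx":0,"ty":0,"tz":0,"twist":0},{"tx":0,"ty":0,"tz":0,"twist":0},{"tx":0,"ty":0,"tz":-0.03,"twist":0},{"tx":0,"ty":0,"tz":-0.03,"twist":0},{"tx":0,"ty":0,"tz":-0.03,"twist":0},{"tx":0,"ty":0,"tz":0,"twist":0}], gripper=0.2)

```text
clock: 40.65
position: [0.5189, -0.2022, 0.156]
ee_rot: [3.125, 0.287, 0.011]
force: [0.7, 0.0, 0.1]
width: 0.397
gripper_force: 0.0
```

Run:
```python
from h import *
im=save('wrist','w16.png');go(.572,.2585,.15,-.145)
meas([('pot2_mouth',.054),('blank2_mid',.03)],2)
blob(im,(50,100,20),(80,255,255),.03)
```

```text
pos [ 0.5177 -0.2021  0.154 ] yaw 0.183 t 40.7 w 36.6 j [ 0.54  0.42 -0.36  1.82  0.18  0.93 -1.29]
  tx 0.1374 ty -0.4430 tz 0.0040 twist 0.2090 (full turn=1)
pot2_mouth 0.84 [251. 200.] [ 0.5112 -0.1989  0.054 ]
blank2_mid 0.97 [253. 189.] [ 0.515  -0.1989  0.03  ]
blob [242 175  26  27 512] [254. 188.] [ 0.5158 -0.2013  0.03  ] bbox-c [ 0.5157 -0.2014  0.03  ]
```

Blank 2 is standing in pot 2. Next is blank 3.

move_arm(motion=[{"tx":0.0114,"ty":-0.0366,"tz":0,"twist":0},{"tx":0.0114,"ty":-0.0366,"tz":0,"twist":0},{"tx":0.0114,"ty":-0.0366,"tz":0,"twist":0},{"tx":0.0114,"ty":-0.0366,"tz":0,"twist":0},{"tx":0.0114,"ty":-0.0366,"tz":0,"twist":0},{"tx":0.0114,"ty":-0.0366,"tz":0,"twist":0},{"tx":0.0114,"ty":-0.0366,"tz":0,"twist":0},{"tx":0.0114,"ty":-0.0366,"tz":0,"twist":0},{"tx":0.0114,"ty":-0.0366,"tz":0,"twist":0},{"tx":0.0114,"ty":-0.0366,"tz":0,"twist":0},{"tx":0.0114,"ty":-0.0366,"tz":0,"twist":0},{"tx":0.0114,"ty":-0.0366,"tz":0,"twist":0}])

```text
clock: 42.0
position: [0.5699, 0.2562, 0.1501]
ee_rot: [3.127, 0.288, -0.003]
force: [1.4, -1.0, 0.2]
width: 0.401
gripper_force: 0.0
```

move_arm(motion=[{"tx":0,"ty":0,"tz":0.02,"twist":0.07},{"tx":0,"ty":0,"tz":0.03,"twist":0.07},{"tx":0,"ty":0,"tz":0.03,"twist":0.07},{"tx":0,"ty":0,"tz":0.015,"twist":0},{"tx":0,"ty":0,"tz":0,"twist":0},{"tx":0,"ty":0,"tz":0,"twist":0}])

```text
clock: 42.6
position: [0.5707, 0.2553, 0.0569]
ee_rot: [-3.133, 0.225, 0.0]
force: [-0.2, 0.3, 1.1]
width: 0.398
gripper_force: 0.0
```

Run:
```python
from h import *
im=save('wrist','w17.png');go(.573,.255,.021,-.145)
meas([('blank3_mid',.024)],2)
blob(im,(50,100,20),(80,255,255),.03)
blob(im,(50,20,5),(80,255,70),.038)
o=arm.observe();m=R.from_rotvec(o['ee_rot']).as_matrix();print('tcp px',proj('wrist',o['position']),'stem-top px if under tcp',proj('wrist',[*o['position'][:2],.038]))
cv2.imwrite('pics/c17.png',cv2.resize(im[170:300,150:360,::-1],None,fx=3,fy=3,interpolation=0))
```

```text
pos [0.5712 0.2555 0.0577] yaw -0.144 t 42.6 w 36.6 j [-0.3   0.63 -0.31  1.72  0.25  0.82 -2.44]
  tx 0.0018 ty 0.0003 tz 0.0367 twist 0.0004 (full turn=1)
blank3_mid 0.69 [256. 222.] [0.5712 0.2556 0.024 ]
blank3_mid 0.67 [117. 203.] [0.6014 0.355  0.024 ]
blob [ 237  202   38   40 1100] [256. 220.] [0.5753 0.2548 0.03  ] bbox-c [0.5739 0.255  0.03  ]
blob [108 203  11  10  90] [113. 207.] [0.6018 0.3501 0.038 ] bbox-c [0.6017 0.3501 0.038 ]
blob [244 212  24  22 252] [255. 220.] [0.5788 0.2545 0.038 ] bbox-c [0.5766 0.2546 0.038 ]
blob [249 227  14  12 128] [255. 233.] [0.5689 0.256  0.038 ] bbox-c [0.569  0.2558 0.038 ]
tcp px [255.6748571  243.22007409] stem-top px if under tcp [255.72595246 229.75017153]
```

View pics/c17.png

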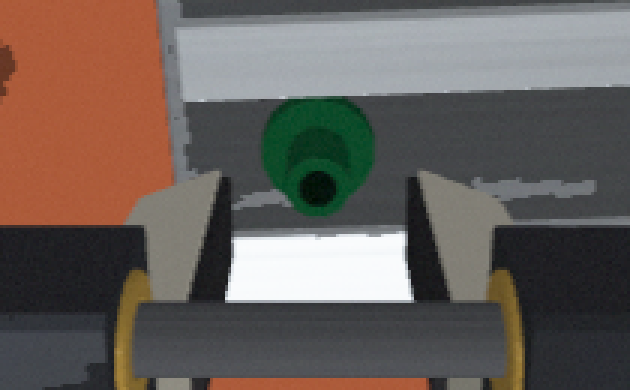

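Blank 3 is centred at column 256 with its stem top at row 232. I'll grip and lift it.

move_arm(motion=[{"tx":0,"ty":0,"tz":0.015,"twist":0},{"tx":0,"ty":0,"tz":0.015,"twist":0},{"tx":0,"ty":0,"tz":0.0065,"twist":0},{"tx":0,"ty":0,"tz":0,"twist":0}])

```text
clock: 43.1
position: [0.5695, 0.2545, 0.0184]
ee_rot: [3.132, -0.229, -0.004]
force: [0.3, -0.3, -0.4]
width: 0.4
gripper_force: 0.0
```

move_arm(motion=[{"tx":0,"ty":0,"tz":0,"twist":0},{"tx":0,"ty":0,"tz":0,"twist":0},{"tx":0,"ty":0,"tz":0,"twist":0},{"tx":0,"ty":0,"tz":0,"twist":0},{"tx":0,"ty":0,"tz":0,"twist":0}], gripper=1, squeeze=25)

```text
clock: 43.6
position: [0.5709, 0.2553, 0.0206]
ee_rot: [-3.133, 0.229, -0.001]
force: [0.3, 1.0, 1.5]
width: 0.166
gripper_force: 25.0
```

move_arm(motion=[{"tx":0,"ty":0,"tz":-0.02,"twist":0},{"tx":0,"ty":0,"tz":-0.03,"twist":0},{"tx":0,"ty":0,"tz":-0.04,"twist":0},{"tx":0,"ty":0,"tz":-0.04,"twist":0},{"tx":0,"ty":0,"tz":0,"twist":0},{"tx":0,"ty":0,"tz":0,"twist":0}])

```text
clock: 44.2
position: [0.571, 0.2553, 0.1511]
ee_rot: [-3.132, 0.23, -0.003]
force: [-0.6, 0.1, -0.9]
width: 0.168
gripper_force: 25.0
```

Run:
```python
from h import *
go(.502,-.1235,.15,.19)
```

```text
pos [0.571  0.2553 0.1511] yaw -0.146 t 44.2 w 15.4 j [-0.28  0.53 -0.34  1.64  0.2   1.   -2.4 ]
  tx -0.0131 ty 0.3848 tz 0.0011 twist -0.2141 (full turn=1)
```

move_arm(motion=[{"tx":-0.0011,"ty":0.032,"tz":0,"twist":0},{"tx":-0.0011,"ty":0.032,"tz":0,"twist":0},{"tx":-0.0011,"ty":0.032,"tz":0,"twist":0},{"tx":-0.0011,"ty":0.032,"tz":0,"twist":0},{"tx":-0.0011,"ty":0.032,"tz":0,"twist":0},{"tx":-0.0011,"ty":0.032,"tz":0,"twist":0},{"tx":-0.0011,"ty":0.032,"tz":0,"twist":0},{"tx":-0.0011,"ty":0.032,"tz":0,"twist":0},{"tx":-0.0011,"ty":0.032,"tz":0,"twist":0},{"tx":-0.0011,"ty":0.032,"tz":0,"twist":0},{"tx":-0.0011,"ty":0.032,"tz":0,"twist":0},{"tx":-0.001,"ty":0.033,"tz":0,"twist":0}])

```text
clock: 45.4
position: [0.5, -0.1249, 0.1486]
ee_rot: [-3.133, 0.229, 0.004]
force: [-0.3, 0.4, 0.1]
width: 0.162
gripper_force: 25.0
```

move_arm(motion=[{"tx":0,"ty":0,"tz":0,"twist":-0.07},{"tx":0,"ty":0,"tz":0,"twist":-0.07},{"tx":0,"ty":0,"tz":0,"twist":-0.07},{"tx":0,"ty":0,"tz":0,"twist":0},{"tx":0,"ty":0,"tz":0,"twist":0}])

```text
clock: 45.9
position: [0.5007, -0.1238, 0.1492]
ee_rot: [-3.128, -0.283, 0.003]
force: [0.6, 0.0, -0.8]
width: 0.168
gripper_force: 25.0
```

Run:
```python
from h import *
im=save('wrist','w18.png');go(.502,-.1235,.061,.19)
meas([('pot2_mouth',.054),('pot3_mouth',.054)],1)
blob(im,(50,100,20),(80,255,255),.15)
```

```text
pos [ 0.501  -0.1238  0.1494] yaw 0.181 t 46.0 w 15.3 j [ 0.42  0.37 -0.37  1.91  0.17  0.89 -1.42]
  tx 0.0011 ty -0.0001 tz 0.0884 twist -0.0060 (full turn=1)
pot2_mouth 0.91 [338. 194.] [ 0.5176 -0.2014  0.054 ]
pot3_mouth 0.84 [258. 192.] [ 0.5057 -0.1257  0.054 ]
blob [317 173  27  27 493] [330. 187.] [ 0.5461 -0.1614  0.15  ] bbox-c [ 0.5464 -0.161   0.15  ]
blob [ 240  219   33   52 1161] [256. 242.] [ 0.5016 -0.1245  0.15  ] bbox-c [ 0.5002 -0.1248  0.15  ]
```

move_arm(motion=[{"tx":0.0015,"ty":0.0005,"tz":0.03,"twist":0},{"tx":0,"ty":0,"tz":0.03,"twist":0},{"tx":0,"ty":0,"tz":0.02,"twist":0},{"tx":0,"ty":0,"tz":0.008,"twist":0},{"tx":0,"ty":0,"tz":0,"twist":0},{"tx":0,"ty":0,"tz":0,"twist":0}])

```text
clock: 46.65
position: [0.5037, -0.124, 0.0629]
ee_rot: [3.128, 0.288, 0.002]
force: [0.2, 0.8, 0.7]
width: 0.163
gripper_force: 25.0
```

move_arm(motion=[{"tx":0,"ty":0,"tz":0,"twist":0},{"tx":0,"ty":0,"tz":0,"twist":0},{"tx":0,"ty":0,"tz":0,"twist":0},{"tx":0,"ty":0,"tz":-0.03,"twist":0},{"tx":0,"ty":0,"tz":-0.04,"twist":0},{"tx":0,"ty":0,"tz":-0.04,"twist":0},{"tx":0,"ty":0,"tz":0,"twist":0},{"tx":0,"ty":0,"tz":0,"twist":0}], gripper=0.2)

```text
clock: 47.45
position: [0.5037, -0.1243, 0.1732]
ee_rot: [3.127, 0.287, 0.004]
force: [0.1, 0.2, -0.2]
width: 0.397
gripper_force: 0.0
```

Run:
```python
from h import *
im=save('wrist','w19.png');go(.61,-.10,.17,.19)
meas([('pot3_mouth',.054),('blank2_mid',.03),('cap2_tab',.1127),('cap3_tab',.1127)],2)
blob(im,(50,100,20),(80,255,255),.03)
```

```text
pos [ 0.5028 -0.1242  0.172 ] yaw 0.183 t 47.5 w 36.8 j [ 0.43  0.35 -0.38  1.88  0.16  0.94 -1.4 ]
  tx 0.1098 ty -0.0043 tz 0.0020 twist -0.0042 (full turn=1)
pot3_mouth 0.67 [254. 190.] [ 0.5011 -0.1231  0.054 ]
blank2_mid 0.72 [324. 185.] [ 0.5137 -0.1998  0.03  ]
cap2_tab 0.63 [358. 114.] [ 0.5921 -0.186   0.1127]
cap3_tab 0.91 [259. 112.] [ 0.5798 -0.1123  0.1127]
cap3_tab 0.43 [255. 190.] [ 0.5195 -0.1206  0.1127]
blob [244 169  24  26 484] [256. 182.] [ 0.5035 -0.1243  0.03  ] bbox-c [ 0.5036 -0.1243  0.03  ]
blob [311 171  25  25 431] [323. 183.] [ 0.5156 -0.1996  0.03  ] bbox-c [ 0.5158 -0.199   0.03  ]
```

Both blanks are upright in their pots. Now I'll close cap 3 from behind.

move_arm(motion=[{"tx":0.036,"ty":0,"tz":0,"twist":0},{"tx":0.036,"ty":0,"tz":0,"twist":0},{"tx":0.036,"ty":0,"tz":0,"twist":0},{"tx":0,"ty":0,"tz":0,"twist":0},{"tx":0,"ty":0,"tz":0.04,"twist":0},{"tx":0,"ty":0,"tz":0.04,"twist":0},{"tx":0,"ty":0,"tz":0,"twist":0}], gripper=1)

```text
clock: 48.4
position: [0.6045, -0.1044, 0.0865]
ee_rot: [-3.126, -0.288, 0.017]
force: [-1.5, -0.5, -0.4]
width: 0.002
gripper_force: 0.0
```

move_arm(motion=[{"tx":-0.01,"ty":0,"tz":0,"twist":0},{"tx":-0.01,"ty":0,"tz":0,"twist":0},{"tx":-0.01,"ty":0,"tz":0,"twist":0},{"tx":-0.01,"ty":0,"tz":0,"twist":0},{"tx":-0.01,"ty":0,"tz":0,"twist":0},{"tx":-0.01,"ty":0,"tz":0,"twist":0}])

```text
clock: 49.0
position: [0.5493, -0.1157, 0.0926]
ee_rot: [3.128, 0.288, 0.0]
force: [1.2, 0.7, 0.4]
width: 0.005
gripper_force: 0.4
```

move_arm(motion=[{"tx":-0.01,"ty":0,"tz":0,"twist":0},{"tx":-0.01,"ty":0,"tz":0,"twist":0},{"tx":-0.01,"ty":0,"tz":0,"twist":0},{"tx":-0.01,"ty":0,"tz":0,"twist":0},{"tx":-0.01,"ty":0,"tz":0,"twist":0},{"tx":-0.01,"ty":0,"tz":0,"twist":0},{"tx":-0.008,"ty":0,"tz":0,"twist":0},{"tx":0,"ty":0,"tz":0,"twist":0}])

```text
clock: 49.8
position: [0.4818, -0.1282, 0.092]
ee_rot: [3.128, 0.287, -0.003]
force: [0.4, 0.2, -0.0]
width: 0.002
gripper_force: 0.0
```

Run:
```python
from h import *
go(.502,-.1235,.065,.19);o=arm.observe();print(o['force'])
```

```text
pos [ 0.4818 -0.1282  0.092 ] yaw 0.183 t 49.8 w 0.1 j [ 0.43  0.43 -0.36  2.01  0.22  0.75 -1.45]
  tx 0.0207 ty -0.0009 tz 0.0270 twist -0.0045 (full turn=1)
[ 0.36373781  0.20351387 -0.04705649]
```

move_arm(motion=[{"tx":0,"ty":0,"tz":0.008,"twist":0},{"tx":0,"ty":0,"tz":0.008,"twist":0},{"tx":0,"ty":0,"tz":0.007,"twist":0},{"tx":0,"ty":0,"tz":0.005,"twist":0},{"tx":0,"ty":0,"tz":0.003,"twist":0},{"tx":0,"ty":0,"tz":0,"twist":0}])

```text
clock: 50.4
position: [0.483, -0.1276, 0.0607]
ee_rot: [-3.128, -0.288, 0.002]
force: [-0.9, 0.2, 1.1]
width: -0.002
gripper_force: 0.8
```

move_arm(motion=[{"tx":0,"ty":0,"tz":0.002,"twist":0},{"tx":0,"ty":0,"tz":0.001,"twist":0},{"tx":0,"ty":0,"tz":0,"twist":0}])

```text
clock: 50.7
position: [0.4832, -0.1277, 0.0592]
ee_rot: [3.128, 0.288, -0.001]
force: [-7.7, 2.0, 20.2]
width: 0.007
gripper_force: 10.3
```

Cap 3 is pressed shut, with a 20 N reaction. Cap 2 next.

move_arm(motion=[{"tx":0,"ty":0,"tz":-0.035,"twist":0},{"tx":0,"ty":0,"tz":-0.04,"twist":0},{"tx":0,"ty":0,"tz":-0.04,"twist":0},{"tx":0.032,"ty":0.02,"tz":0,"twist":0},{"tx":0.032,"ty":0.02,"tz":0,"twist":0},{"tx":0.032,"ty":0.02,"tz":0,"twist":0},{"tx":0.031,"ty":0.02,"tz":0,"twist":0},{"tx":0,"ty":0,"tz":0,"twist":0},{"tx":0,"ty":0,"tz":0.04,"twist":0},{"tx":0,"ty":0,"tz":0.04,"twist":0},{"tx":0,"ty":0,"tz":0,"twist":0}])

```text
clock: 51.8
position: [0.6187, -0.1824, 0.0879]
ee_rot: [-3.125, -0.288, 0.014]
force: [-1.5, 0.3, 0.1]
width: 0.005
gripper_force: 0.0
```

Run:
```python
from h import *
go(.5167+.103,-.2015+.02,.09,.19);o=arm.observe();print(o['force'])
```

```text
pos [ 0.6187 -0.1824  0.0879] yaw 0.184 t 51.8 w 0.5 j [ 0.42  0.63 -0.33  1.64  0.24  0.92 -1.39]
  tx 0.0011 ty -0.0007 tz -0.0021 twist -0.0038 (full turn=1)
[-1.51007086  0.33268524  0.05496726]
```

move_arm(motion=[{"tx":-0.01,"ty":0,"tz":0,"twist":0},{"tx":-0.01,"ty":0,"tz":0,"twist":0},{"tx":-0.01,"ty":0,"tz":0,"twist":0},{"tx":-0.01,"ty":0,"tz":0,"twist":0},{"tx":-0.01,"ty":0,"tz":0,"twist":0},{"tx":-0.01,"ty":0,"tz":0,"twist":0}])

```text
clock: 52.4
position: [0.5629, -0.1946, 0.0936]
ee_rot: [3.128, 0.287, 0.0]
force: [1.3, 0.0, 1.0]
width: 0.005
gripper_force: 0.4
```

move_arm(motion=[{"tx":-0.01,"ty":0,"tz":0,"twist":0},{"tx":-0.01,"ty":0,"tz":0,"twist":0},{"tx":-0.01,"ty":0,"tz":0,"twist":0},{"tx":-0.01,"ty":0,"tz":0,"twist":0},{"tx":-0.01,"ty":0,"tz":0,"twist":0},{"tx":-0.01,"ty":0,"tz":0,"twist":0},{"tx":-0.006,"ty":0,"tz":0,"twist":0},{"tx":0,"ty":0,"tz":0,"twist":0}])

```text
clock: 53.2
position: [0.4977, -0.2066, 0.0931]
ee_rot: [3.128, 0.287, -0.002]
force: [-0.0, 0.2, -0.1]
width: 0.005
gripper_force: 0.0
```

move_arm(motion=[{"tx":0,"ty":0,"tz":0.008,"twist":0},{"tx":0,"ty":0,"tz":0.008,"twist":0},{"tx":0,"ty":0,"tz":0.007,"twist":0},{"tx":0,"ty":0,"tz":0.004,"twist":0},{"tx":0,"ty":0,"tz":0.002,"twist":0},{"tx":0,"ty":0,"tz":0,"twist":0}])

```text
clock: 53.8
position: [0.4989, -0.206, 0.0637]
ee_rot: [-3.128, -0.288, 0.001]
force: [-0.0, 0.1, 0.2]
width: 0.006
gripper_force: 0.0
```

move_arm(motion=[{"tx":0,"ty":0,"tz":0.002,"twist":0},{"tx":0,"ty":0,"tz":0.002,"twist":0},{"tx":0,"ty":0,"tz":0.002,"twist":0},{"tx":0,"ty":0,"tz":0,"twist":0}])

```text
clock: 54.2
position: [0.4993, -0.2063, 0.0594]
ee_rot: [3.127, 0.288, 0.001]
force: [-5.6, 1.0, 16.9]
width: 0.003
gripper_force: 8.8
```

move_arm(motion=[{"tx":0,"ty":0,"tz":-0.04,"twist":0},{"tx":0,"ty":0,"tz":-0.04,"twist":0},{"tx":-0.01,"ty":-0.03,"tz":-0.04,"twist":0},{"tx":-0.01,"ty":-0.03,"tz":0,"twist":0},{"tx":0,"ty":0,"tz":0,"twist":0},{"tx":0,"ty":0,"tz":0,"twist":0}])

```text
clock: 54.8
position: [0.4687, -0.1513, 0.1777]
ee_rot: [3.127, 0.29, 0.001]
force: [0.0, -0.7, -0.5]
width: 0.005
gripper_force: 0.0
```

Run:
```python
from h import *
im=save('wrist','w20.png');s=save('scene','s20.png');go(.5504,.0815,.12,-.3)
meas([('cap1_tab',.0575),('cap2_tab',.0575),('cap3_tab',.0575)],1)
a=cv2.resize(im[90:250,100:450,::-1],None,fx=2,fy=2); b=cv2.resize(s[60:150,195:305,::-1],(700,280*700//342),interpolation=cv2.INTER_CUBIC)[:270]
cv2.imwrite('pics/c20.png',np.vstack([a,b]))
```

```text
pos [ 0.4688 -0.1522  0.1771] yaw 0.183 t 54.9 w 0.9 j [ 0.54  0.31 -0.41  1.93  0.15  0.94 -1.34]
  tx 0.1227 ty -0.2150 tz 0.0571 twist 0.3074 (full turn=1)
cap1_tab 0.81 [391. 196.] [ 0.4872 -0.2945  0.0575]
cap2_tab 0.55 [310. 194.] [ 0.474  -0.2102  0.0575]
cap3_tab 0.91 [236. 191.] [ 0.4627 -0.1324  0.0575]
```

View pics/c20.png

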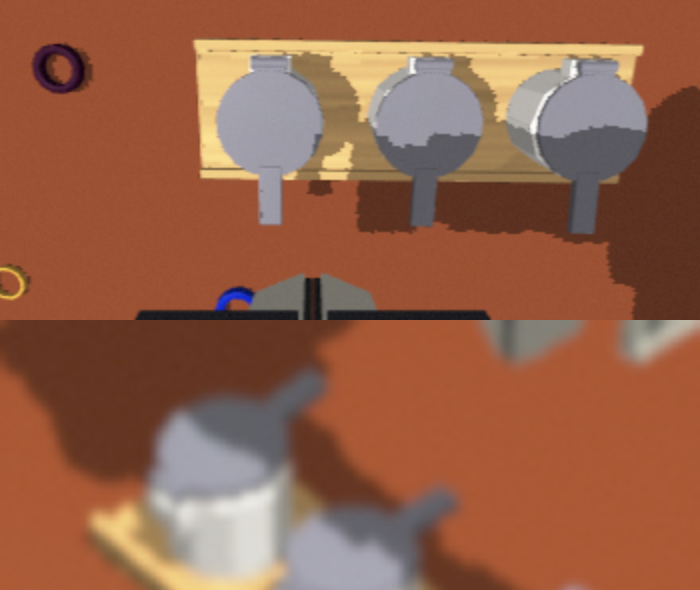

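All three caps look shut in the crop: discs at (270,120), (430,120) and (592,125), tabs straight out. I'll press cap 1 too, to be sure.

move_arm(motion=[{"tx":0.006,"ty":0.046,"tz":0,"twist":0},{"tx":0.006,"ty":0.046,"tz":0.02,"twist":0},{"tx":0.0065,"ty":0.0457,"tz":0.03,"twist":0},{"tx":0,"ty":0,"tz":0.04,"twist":0},{"tx":0,"ty":0,"tz":0.02,"twist":0},{"tx":0,"ty":0,"tz":0.003,"twist":0},{"tx":0,"ty":0,"tz":0.003,"twist":0},{"tx":0,"ty":0,"tz":0.001,"twist":0},{"tx":0,"ty":0,"tz":0,"twist":0}])

```text
clock: 55.95
position: [0.5113, -0.2791, 0.0645]
ee_rot: [3.127, 0.288, 0.003]
force: [0.5, 0.7, 0.0]
width: 0.007
gripper_force: 0.0
```

Run:
```python
from h import *
print(arm.observe()['force']);go(.5504,.0815,.12)
```

```text
[0.47825237 0.6901298  0.02379587]
pos [ 0.5113 -0.2791  0.0645] yaw 0.184 t 56.0 w 0.6 j [ 0.63  0.57 -0.32  1.83  0.24  0.78 -1.2 ]
  tx 0.1044 ty -0.3474 tz -0.0555 twist 0.0000 (full turn=1)
```

move_arm(motion=[{"tx":0,"ty":0,"tz":0.003,"twist":0},{"tx":0,"ty":0,"tz":0.002,"twist":0},{"tx":0,"ty":0,"tz":0.001,"twist":0},{"tx":0,"ty":0,"tz":0,"twist":0}])

```text
clock: 56.35
position: [0.5114, -0.2793, 0.0594]
ee_rot: [3.127, 0.288, 0.003]
force: [-5.0, 1.4, 18.6]
width: 0.007
gripper_force: 8.9
```

move_arm(motion=[{"tx":0,"ty":0,"tz":-0.04,"twist":0},{"tx":0,"ty":0,"tz":-0.04,"twist":0},{"tx":0.0116,"ty":-0.0386,"tz":0,"twist":0},{"tx":0.0116,"ty":-0.0386,"tz":0,"twist":0},{"tx":0.0116,"ty":-0.0386,"tz":0,"twist":0},{"tx":0.0116,"ty":-0.0386,"tz":0,"twist":0},{"tx":0.0116,"ty":-0.0386,"tz":0,"twist":0},{"tx":0.0116,"ty":-0.0386,"tz":0,"twist":0},{"tx":0.0116,"ty":-0.0386,"tz":0,"twist":0},{"tx":0.0116,"ty":-0.0386,"tz":0,"twist":0},{"tx":0.0116,"ty":-0.0386,"tz":0,"twist":0},{"tx":0,"ty":0,"tz":0,"twist":0}], gripper=-0.2)

```text
clock: 57.55
position: [0.5498, 0.0892, 0.1381]
ee_rot: [-3.123, -0.301, -0.003]
force: [0.1, -0.5, 0.6]
width: 0.599
gripper_force: 0.0
```

move_arm(motion=[{"tx":0,"ty":0,"tz":0,"twist":-0.081},{"tx":0,"ty":0,"tz":0,"twist":-0.081},{"tx":0,"ty":0,"tz":0,"twist":-0.081},{"tx":0,"ty":0,"tz":0,"twist":-0.081},{"tx":0,"ty":0,"tz":0,"twist":-0.081},{"tx":0,"ty":0,"tz":0,"twist":-0.081},{"tx":0,"ty":0,"tz":0,"twist":-0.081},{"tx":0,"ty":0,"tz":0,"twist":-0.081},{"tx":0,"ty":0,"tz":0,"twist":0},{"tx":0,"ty":0,"tz":0,"twist":0}])

```text
clock: 58.55
position: [0.5497, 0.0813, 0.1374]
ee_rot: [2.595, 1.77, 0.0]
force: [-0.1, -0.7, 0.1]
width: 0.602
gripper_force: 0.0
```

Run:
```python
from h import *
print(arm.observe()['force']);go(.5504,.0815,.0427)
```

```text
[-0.10901272 -0.74261193  0.08097174]
pos [0.5497 0.0813 0.1374] yaw 1.197 t 58.5 w 55.4 j [ 0.23  0.51 -0.66  1.81  0.37  0.95 -0.96]
  tx 0.0004 ty 0.0005 tz 0.0947 twist 0.0000 (full turn=1)
```

move_arm(motion=[{"tx":0.0004,"ty":0.0005,"tz":0.035,"twist":0},{"tx":0,"ty":0,"tz":0.035,"twist":0},{"tx":0,"ty":0,"tz":0.016,"twist":0},{"tx":0,"ty":0,"tz":0.009,"twist":0},{"tx":0,"ty":0,"tz":0,"twist":0},{"tx":0,"ty":0,"tz":0,"twist":0}])

```text
clock: 59.15
position: [0.5509, 0.0822, 0.0432]
ee_rot: [2.592, 1.774, 0.002]
force: [0.3, -0.0, 0.4]
width: 0.599
gripper_force: 0.0
```

move_arm(motion=[{"tx":0,"ty":0,"tz":0,"twist":0},{"tx":0,"ty":0,"tz":0,"twist":0},{"tx":0,"ty":0,"tz":0,"twist":0},{"tx":0,"ty":0,"tz":0,"twist":0},{"tx":0,"ty":0,"tz":0,"twist":0}], gripper=1, squeeze=30)

```text
clock: 59.65
position: [0.5505, 0.0819, 0.0429]
ee_rot: [2.591, 1.775, 0.001]
force: [-2.4, -0.6, 6.3]
width: 0.365
gripper_force: 30.0
```

move_arm(motion=[{"tx":0,"ty":0,"tz":0.00013,"twist":0.09},{"tx":0,"ty":0,"tz":0.00013,"twist":0.09},{"tx":0,"ty":0,"tz":0.00013,"twist":0.09},{"tx":0,"ty":0,"tz":0.00013,"twist":0.09},{"tx":0,"ty":0,"tz":0.00013,"twist":0.09},{"tx":0,"ty":0,"tz":0.00013,"twist":0.09},{"tx":0,"ty":0,"tz":0.00013,"twist":0.09},{"tx":0,"ty":0,"tz":0.00013,"twist":0.09},{"tx":0,"ty":0,"tz":0.00013,"twist":0.09},{"tx":0,"ty":0,"tz":0.00013,"twist":0.09},{"tx":0,"ty":0,"tz":0.00013,"twist":0.09},{"tx":0,"ty":0,"tz":0.00013,"twist":0.09}])

```text
clock: 60.85
position: [0.5507, 0.0814, 0.0413]
ee_rot: [3.043, -0.779, 0.001]
force: [-0.5, -1.9, 5.1]
width: 0.364
gripper_force: 30.0
```

Run:
```python
from h import *
o=arm.observe();print(o['force'],o['ft_torque']);go(.5504,.0815,.0427)
```

```text
[-0.50338752 -1.90675102  5.09623528] [-0.40255487  0.337678    0.01212172]
pos [0.5507 0.0814 0.0413] yaw -0.501 t 60.9 w 33.5 j [-0.14  0.55 -0.14  1.92  0.12  0.68 -2.43]
  tx -0.0003 ty 0.0000 tz -0.0014 twist 0.0000 (full turn=1)
```

Turned 1.7 rad. I'll rotate back open by 33 rows, then do a full stroke.

move_arm(motion=[{"tx":0,"ty":0,"tz":0,"twist":0},{"tx":0,"ty":0,"tz":0,"twist":0},{"tx":0,"ty":0,"tz":0,"twist":0},{"tx":0,"ty":0,"tz":0,"twist":-0.09},{"tx":0,"ty":0,"tz":0,"twist":-0.09},{"tx":0,"ty":0,"tz":0,"twist":-0.09},{"tx":0,"ty":0,"tz":0,"twist":-0.09},{"tx":0,"ty":0,"tz":0,"twist":-0.09},{"tx":0,"ty":0,"tz":0,"twist":-0.09},{"tx":0,"ty":0,"tz":0,"twist":-0.09},{"tx":0,"ty":0,"tz":0,"twist":-0.09},{"tx":0,"ty":0,"tz":0,"twist":-0.09}], gripper=-0.2)

```text
clock: 62.05
position: [0.5504, 0.0818, 0.0407]
ee_rot: [-2.903, -1.201, -0.0]
force: [0.3, -0.5, -1.2]
width: 0.598
gripper_force: 0.0
```

move_arm(motion=[{"tx":0,"ty":0,"tz":0,"twist":-0.09},{"tx":0,"ty":0,"tz":0,"twist":-0.09},{"tx":0,"ty":0,"tz":0,"twist":-0.09},{"tx":0,"ty":0,"tz":0,"twist":-0.09},{"tx":0,"ty":0,"tz":0,"twist":-0.09},{"tx":0,"ty":0,"tz":0,"twist":-0.09},{"tx":0,"ty":0,"tz":0,"twist":-0.09},{"tx":0,"ty":0,"tz":0,"twist":-0.09},{"tx":0,"ty":0,"tz":0,"twist":-0.09},{"tx":0,"ty":0,"tz":0,"twist":-0.09},{"tx":0,"ty":0,"tz":0,"twist":-0.09},{"tx":0,"ty":0,"tz":0,"twist":-0.09}])

```text
clock: 63.25
position: [0.5505, 0.0817, 0.0408]
ee_rot: [1.019, 2.972, 0.001]
force: [-0.2, -0.9, -0.3]
width: 0.604
gripper_force: 0.0
```

move_arm(motion=[{"tx":0,"ty":0,"tz":0,"twist":-0.09},{"tx":0,"ty":0,"tz":0,"twist":-0.09},{"tx":0,"ty":0,"tz":0,"twist":-0.09},{"tx":0,"ty":0,"tz":0,"twist":-0.09},{"tx":0,"ty":0,"tz":0,"twist":-0.09},{"tx":0,"ty":0,"tz":0,"twist":-0.09},{"tx":0,"ty":0,"tz":0,"twist":-0.09},{"tx":0,"ty":0,"tz":0,"twist":-0.09},{"tx":0,"ty":0,"tz":0,"twist":-0.09},{"tx":0,"ty":0,"tz":0,"twist":-0.09},{"tx":0,"ty":0,"tz":0,"twist":-0.09},{"tx":0,"ty":0,"tz":0,"twist":0}])

```text
clock: 64.45
position: [0.5504, 0.0816, 0.0406]
ee_rot: [-1.353, 2.835, 0.001]
force: [-0.9, 0.0, 0.0]
width: 0.599
gripper_force: 0.0
```

Run:
```python
from h import *
o=arm.observe();print(o['force'],o['ft_torque']);go(.5504,.0815,.0413)
```

```text
[-0.93271307  0.01692863  0.03269568] [ 0.13807039 -0.10500607  0.04231667]
pos [0.5504 0.0816 0.0406] yaw -2.251 t 64.5 w 55.1 j [ 0.51  0.9  -1.2   1.87  0.96  1.1   1.38]
  tx 0.0001 ty -0.0001 tz -0.0007 twist 0.0000 (full turn=1)
```

Closing stroke 2: 33 rows back to yaw -0.5.

move_arm(motion=[{"tx":0,"ty":0,"tz":0,"twist":0},{"tx":0,"ty":0,"tz":0,"twist":0},{"tx":0,"ty":0,"tz":0,"twist":0},{"tx":0,"ty":0,"tz":0,"twist":0},{"tx":0,"ty":0,"tz":0,"twist":0}], gripper=1)

```text
clock: 64.95
position: [0.5504, 0.0818, 0.0409]
ee_rot: [-1.348, 2.838, -0.001]
force: [0.6, -0.9, 0.1]
width: 0.362
gripper_force: 30.0
```

move_arm(motion=[{"tx":0,"ty":0,"tz":0.00013,"twist":0.09},{"tx":0,"ty":0,"tz":0.00013,"twist":0.09},{"tx":0,"ty":0,"tz":0.00013,"twist":0.09},{"tx":0,"ty":0,"tz":0.00013,"twist":0.09},{"tx":0,"ty":0,"tz":0.00013,"twist":0.09},{"tx":0,"ty":0,"tz":0.00013,"twist":0.09},{"tx":0,"ty":0,"tz":0.00013,"twist":0.09},{"tx":0,"ty":0,"tz":0.00013,"twist":0.09},{"tx":0,"ty":0,"tz":0.00013,"twist":0.09},{"tx":0,"ty":0,"tz":0.00013,"twist":0.09},{"tx":0,"ty":0,"tz":0.00013,"twist":0.09}])

```text
clock: 66.05
position: [0.5505, 0.0815, 0.0395]
ee_rot: [1.039, 2.964, -0.001]
force: [0.7, -0.8, -0.6]
width: 0.366
gripper_force: 30.0
```

move_arm(motion=[{"tx":0,"ty":0,"tz":0.00013,"twist":0.09},{"tx":0,"ty":0,"tz":0.00013,"twist":0.09},{"tx":0,"ty":0,"tz":0.00013,"twist":0.09},{"tx":0,"ty":0,"tz":0.00013,"twist":0.09},{"tx":0,"ty":0,"tz":0.00013,"twist":0.09},{"tx":0,"ty":0,"tz":0.00013,"twist":0.09},{"tx":0,"ty":0,"tz":0.00013,"twist":0.09},{"tx":0,"ty":0,"tz":0.00013,"twist":0.09},{"tx":0,"ty":0,"tz":0.00013,"twist":0.09},{"tx":0,"ty":0,"tz":0.00013,"twist":0.09},{"tx":0,"ty":0,"tz":0.00013,"twist":0.09}])

```text
clock: 67.15
position: [0.5502, 0.0814, 0.0381]
ee_rot: [2.82, 1.384, -0.001]
force: [-1.5, -1.4, 1.0]
width: 0.365
gripper_force: 30.0
```

move_arm(motion=[{"tx":0,"ty":0,"tz":0.00013,"twist":0.09},{"tx":0,"ty":0,"tz":0.00013,"twist":0.09},{"tx":0,"ty":0,"tz":0.00013,"twist":0.09},{"tx":0,"ty":0,"tz":0.00013,"twist":0.09},{"tx":0,"ty":0,"tz":0.00013,"twist":0.09},{"tx":0,"ty":0,"tz":0.00013,"twist":0.09},{"tx":0,"ty":0,"tz":0.00013,"twist":0.09},{"tx":0,"ty":0,"tz":0.00013,"twist":0.09},{"tx":0,"ty":0,"tz":0.00013,"twist":0.09},{"tx":0,"ty":0,"tz":0.00013,"twist":0.09},{"tx":0,"ty":0,"tz":0.00013,"twist":0.09}])

```text
clock: 68.25
position: [0.5502, 0.0817, 0.0367]
ee_rot: [2.981, -0.992, -0.0]
force: [-0.8, -0.6, 1.1]
width: 0.368
gripper_force: 30.0
```

Run:
```python
from h import *
o=arm.observe();print(o['force'],o['ft_torque']);go(.5504,.0815,.0372)
```

```text
[-0.81830664 -0.58248749  1.06174756] [-0.24777468  0.2191541   0.03457545]
pos [0.5502 0.0817 0.0367] yaw -0.642 t 68.2 w 33.8 j [-0.19  0.56 -0.08  1.93  0.07  0.66 -2.52]
  tx 0.0003 ty 0.0000 tz -0.0005 twist 0.0000 (full turn=1)
```

move_arm(motion=[{"tx":0,"ty":0,"tz":0,"twist":0},{"tx":0,"ty":0,"tz":0,"twist":0},{"tx":0,"ty":0,"tz":0,"twist":0},{"tx":0,"ty":0,"tz":0,"twist":-0.09},{"tx":0,"ty":0,"tz":0,"twist":-0.09},{"tx":0,"ty":0,"tz":0,"twist":-0.09},{"tx":0,"ty":0,"tz":0,"twist":-0.09},{"tx":0,"ty":0,"tz":0,"twist":-0.09},{"tx":0,"ty":0,"tz":0,"twist":-0.09},{"tx":0,"ty":0,"tz":0,"twist":-0.09},{"tx":0,"ty":0,"tz":0,"twist":-0.09},{"tx":0,"ty":0,"tz":0,"twist":-0.09}], gripper=-0.2)

```text
clock: 69.45
position: [0.5504, 0.0819, 0.0366]
ee_rot: [-2.98, -0.994, -0.001]
force: [-0.2, 1.0, -0.2]
width: 0.598
gripper_force: 0.0
```

move_arm(motion=[{"tx":0,"ty":0,"tz":0,"twist":-0.09},{"tx":0,"ty":0,"tz":0,"twist":-0.09},{"tx":0,"ty":0,"tz":0,"twist":-0.09},{"tx":0,"ty":0,"tz":0,"twist":-0.09},{"tx":0,"ty":0,"tz":0,"twist":-0.09},{"tx":0,"ty":0,"tz":0,"twist":-0.09},{"tx":0,"ty":0,"tz":0,"twist":-0.09},{"tx":0,"ty":0,"tz":0,"twist":-0.09},{"tx":0,"ty":0,"tz":0,"twist":-0.09},{"tx":0,"ty":0,"tz":0,"twist":-0.09},{"tx":0,"ty":0,"tz":0,"twist":-0.09},{"tx":0,"ty":0,"tz":0,"twist":-0.09}])

```text
clock: 70.65
position: [0.5505, 0.0818, 0.0366]
ee_rot: [1.225, 2.892, 0.001]
force: [0.5, 0.4, -0.2]
width: 0.599
gripper_force: 0.0
```

move_arm(motion=[{"tx":0,"ty":0,"tz":0,"twist":-0.09},{"tx":0,"ty":0,"tz":0,"twist":-0.09},{"tx":0,"ty":0,"tz":0,"twist":-0.09},{"tx":0,"ty":0,"tz":0,"twist":-0.09},{"tx":0,"ty":0,"tz":0,"twist":-0.09},{"tx":0,"ty":0,"tz":0,"twist":-0.09},{"tx":0,"ty":0,"tz":0,"twist":-0.09},{"tx":0,"ty":0,"tz":0,"twist":-0.09},{"tx":0,"ty":0,"tz":0,"twist":-0.09},{"tx":0,"ty":0,"tz":0,"twist":-0.09},{"tx":0,"ty":0,"tz":0,"twist":-0.09},{"tx":0,"ty":0,"tz":0,"twist":0}])

```text
clock: 71.85
position: [0.5505, 0.0816, 0.0364]
ee_rot: [-1.149, 2.923, 0.001]
force: [-0.4, -0.3, -0.8]
width: 0.6
gripper_force: 0.0
```

move_arm(motion=[{"tx":0,"ty":0,"tz":0,"twist":0},{"tx":0,"ty":0,"tz":0,"twist":0},{"tx":0,"ty":0,"tz":0,"twist":0},{"tx":0,"ty":0,"tz":0,"twist":0},{"tx":0,"ty":0,"tz":0,"twist":0}], gripper=1)

```text
clock: 72.35
position: [0.5505, 0.0818, 0.0366]
ee_rot: [-1.144, 2.926, -0.001]
force: [1.1, -0.6, 0.1]
width: 0.365
gripper_force: 30.0
```

move_arm(motion=[{"tx":0,"ty":0,"tz":0.00013,"twist":0.09},{"tx":0,"ty":0,"tz":0.00013,"twist":0.09},{"tx":0,"ty":0,"tz":0.00013,"twist":0.09},{"tx":0,"ty":0,"tz":0.00013,"twist":0.09},{"tx":0,"ty":0,"tz":0.00013,"twist":0.09},{"tx":0,"ty":0,"tz":0.00013,"twist":0.09},{"tx":0,"ty":0,"tz":0.00013,"twist":0.09},{"tx":0,"ty":0,"tz":0.00013,"twist":0.09},{"tx":0,"ty":0,"tz":0.00013,"twist":0.09},{"tx":0,"ty":0,"tz":0.00013,"twist":0.09},{"tx":0,"ty":0,"tz":0.00013,"twist":0.09}])

```text
clock: 73.45
position: [0.5505, 0.0815, 0.0353]
ee_rot: [1.245, 2.884, -0.001]
force: [-0.4, -1.6, 1.2]
width: 0.364
gripper_force: 30.0
```

move_arm(motion=[{"tx":0,"ty":0,"tz":0.00013,"twist":0.09},{"tx":0,"ty":0,"tz":0.00013,"twist":0.09},{"tx":0,"ty":0,"tz":0.00013,"twist":0.09},{"tx":0,"ty":0,"tz":0.00013,"twist":0.09},{"tx":0,"ty":0,"tz":0.00013,"twist":0.09},{"tx":0,"ty":0,"tz":0.00013,"twist":0.09},{"tx":0,"ty":0,"tz":0.00013,"twist":0.09},{"tx":0,"ty":0,"tz":0.00013,"twist":0.09},{"tx":0,"ty":0,"tz":0.00013,"twist":0.09},{"tx":0,"ty":0,"tz":0.00013,"twist":0.09},{"tx":0,"ty":0,"tz":0.00013,"twist":0.09}])

```text
clock: 74.55
position: [0.5502, 0.0814, 0.0338]
ee_rot: [2.91, 1.181, -0.001]
force: [-1.1, -2.0, 1.2]
width: 0.364
gripper_force: 30.0
```

Run:
```python
from h import *
o=arm.observe();print(o['force'],o['ft_torque']);go(.5504,.0815,.0372)
```

```text
[-1.05195344 -2.01668342  1.21203154] [-0.44165391  0.17339311  0.08155534]
pos [0.5502 0.0814 0.0338] yaw 0.771 t 74.5 w 33.5 j [ 0.09  0.61 -0.46  1.91  0.4   0.72 -1.41]
  tx 0.0002 ty 0.0001 tz -0.0034 twist 0.0000 (full turn=1)
```

move_arm(motion=[{"tx":0,"ty":0,"tz":0.00013,"twist":0.09},{"tx":0,"ty":0,"tz":0.00013,"twist":0.09},{"tx":0,"ty":0,"tz":0.00013,"twist":0.09},{"tx":0,"ty":0,"tz":0.00013,"twist":0.09},{"tx":0,"ty":0,"tz":0.00013,"twist":0.09},{"tx":0,"ty":0,"tz":0.00013,"twist":0.09},{"tx":0,"ty":0,"tz":0.00013,"twist":0.09},{"tx":0,"ty":0,"tz":0.00013,"twist":0.09},{"tx":0,"ty":0,"tz":0.00013,"twist":0.09},{"tx":0,"ty":0,"tz":0.00013,"twist":0.09}])

```text
clock: 75.55
position: [0.5502, 0.0817, 0.0326]
ee_rot: [2.981, -0.992, 0.0]
force: [-1.2, -1.2, 1.9]
width: 0.364
gripper_force: 30.0
```

Run:
```python
from h import *
o=arm.observe();print(o['force'],o['ft_torque']);go(.5504,.0815,.0372)
```

```text
[-1.21042511 -1.2487365   1.86360132] [-0.25567535  0.21379493  0.00347314]
pos [0.5502 0.0817 0.0326] yaw -0.642 t 75.5 w 33.5 j [-0.18  0.56 -0.08  1.93  0.07  0.65 -2.53]
  tx 0.0003 ty 0.0000 tz -0.0046 twist 0.0000 (full turn=1)
```

move_arm(motion=[{"tx":0,"ty":0,"tz":0.00013,"twist":0.06},{"tx":0,"ty":0,"tz":0,"twist":0.03},{"tx":0,"ty":0,"tz":0,"twist":0}])

```text
clock: 75.85
position: [0.5503, 0.0816, 0.0325]
ee_rot: [2.907, -1.19, 0.001]
force: [-0.9, -3.2, 4.6]
width: 0.361
gripper_force: 30.0
```

Run:
```python
from h import *
o=arm.observe();print(o['force'],o['ft_torque']);go(.5504,.0815,.0372)
```

```text
[-0.93094618 -3.15143034  4.56154222] [-0.63286454  0.09842139  0.6580776 ]
pos [0.5503 0.0816 0.0325] yaw -0.777 t 75.8 w 33.2 j [-0.21  0.56 -0.04  1.93  0.04  0.65 -2.63]
  tx 0.0001 ty 0.0000 tz -0.0047 twist 0.0000 (full turn=1)
```

The torque has jumped to 0.66 N m, so the screw is home against its stop. I'll release, lift clear and check.

move_arm(motion=[{"tx":0,"ty":0,"tz":0,"twist":0},{"tx":0,"ty":0,"tz":0,"twist":0},{"tx":0,"ty":0,"tz":0,"twist":0},{"tx":0,"ty":0,"tz":-0.03,"twist":0},{"tx":0,"ty":0,"tz":-0.04,"twist":0},{"tx":0,"ty":0,"tz":-0.04,"twist":0},{"tx":0,"ty":0,"tz":-0.04,"twist":0},{"tx":0,"ty":0,"tz":0,"twist":0},{"tx":0,"ty":0,"tz":0,"twist":0}], gripper=-0.2)

```text
clock: 76.75
position: [0.5508, 0.0821, 0.183]
ee_rot: [-2.906, 1.19, -0.003]
force: [0.1, -0.3, -0.3]
width: 0.601
gripper_force: 0.0
```

Run:
```python
from h import *
im=save('top','t21.png');o=arm.observe();print(o['force'],o['position'])
b=save('wrist','w21.png')
for q in('cap1_tab','cap2_tab','cap3_tab','tool_jar','knob_mid'):
    for r in arm.place_of('top',q)[:1]: print(q,round(r['conf'],2),np.round(np.array(r['point'])*[512,384]))
print(arm.sign_off())
```

```text
[-0.61673265 -0.16338217 -0.42834534] [0.54996571 0.08192533 0.18174421]
cap1_tab 0.65 [389. 262.]
cap2_tab 0.72 [352. 266.]
cap3_tab 0.79 [320. 272.]
tool_jar 0.64 [252. 137.]
the job is handed in; nothing more can be done
None
```

The job is handed in at 77 s of the 210 s, with no verdict returned: both blanks present (2 and 3) stand in pots 2 and 3, all three caps are pressed shut, the thumbscrew is home against its stop, and the tool jar is where it was.

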